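# Check a spring probe on the reference disc, then hold it square on the tilted coupon

### The job

Lift the spring probe straight up out of its pot and check it first on the level reference disc: hold it upright with its tip inside the marked ring and the sprung plunger pushed about halfway in for about a second, then lift it off. Then hold it square to the tilted test coupon on the stand, tip inside the coupon's marked ring and the plunger again about halfway in, and finish there, still holding the probe in place. Never push the plunger all the way in, leave the stand's tilt as it is set and leave the other things on the bench alone.

Things in the scene. Friction and masses are not known exactly. Their poses are not given: they have to be found in the camera images.
- probe: round hand-held spring probe, upright in the pot. z axis: its axis, from tip to handle. Origin: on the axis, at the underside of its collar, which rests on the pot's rim. Collar 34 mm dia, z 0 to 6 mm; black handle 24 mm dia, z 6 to 70 mm, to be gripped, e.g. at z = 42; nose 16 mm dia down to z = -40; steel plunger with 8 mm ball tip down to z = -60. 120 g
- plunger (a joint): how far the probe's plunger is pushed into the nose, m: 0 = fully out, 0.012 = all the way in (bottomed), 0.006 = halfway. It slides along the probe's axis against a spring: 1.0 N at 0, 4.6 N halfway, 8.2 N at 0.012 (600 N/m).
- probe_tip (a point): the very end of the probe's ball tip, moves with the plunger: 60 mm below the probe's origin when the plunger is out.
- pot: upright aluminium pot, 48 mm dia, 76 mm high, fixed, with a bore about 23 mm wide and 67 mm deep from the top. Origin: centre of its underside. The probe's collar rests on the rim, its nose and plunger hang free in the bore (60 mm deep), so lift it straight up by more than 60 mm.
- ref_disc: level steel reference disc, 60 mm dia, 14 mm high, fixed to the bench. Origin: centre of its underside.
- ref_spot (a point): centre of the dark marked ring (inner radius 8 mm) in the middle of the reference disc's top, at that surface; z up.
- stand: grey tilting test stand, base 130 x 124 x 10 mm, fixed. Origin: centre of its underside; its x axis points from the hinge (55 mm on the -x side, 26 mm up, along y) towards the raised end.
- tilt (a joint): angle of the stand's plate to the level, rad: 0 = level, grows as the +x end rises. Clamped by friction (6 N m) at a different angle each time.
- test_spot (a point): centre of the dark marked ring (inner radius 8 mm) on the 70 x 56 mm steel coupon clamped on the stand's plate; on the coupon's surface, 70 mm up the slope from the hinge. z axis: the coupon's outward normal; x axis: up the slope. Two small clamps begin 23 mm either side of it (along y), up to 6.5 mm proud of the coupon
- housing_1: bystander: stepped aluminium housing, 45 mm dia, 31 mm high; origin at the centre of its underside.
- bushing_2: bystander: flanged bushing, 21 mm dia, 17 mm high; origin at the centre of its underside.
- grease_tin: bystander: round tin, 54 mm dia, 36 mm high; origin at the centre of its underside.
Not all that is in view belongs to the job. Several things have the shape of the ref_disc; the one meant has the colours described above.

How it is judged:
By the outcome, as a careful person would: the job done as asked, in the order asked, and still so for the second after the job is handed in, while the arm keeps its last pose, push and grip.
It also fails if it takes over 42 s, if anything falls off the work surface, if the arm or the gripper's body presses on something with over 40 N, if the wrist force passes 120 N, or if a joint passes its speed limit or range.

### The arm

A 7-joint arm with a two-finger parallel gripper is mounted at the origin on a cart in front of the work surface, level with it; the furniture and walls round the work are solid. World frame = base frame: x ahead of the robot, y to its left, z up, the work surface at z = 0. Lengths are in m, angles in rad, forces in N, time in s.
With the tool pointing down it reaches from about 0.4 to 0.85 m from the base axis. Payload 4.5 kg.
Tool frame: the origin (TCP) lies at the very end of the fingers, on their centre line; the grasp point (between the pads) lies behind it (r.grip_depth is the z of the grasp point in the tool frame, in m); z points along the fingers, y is the direction in which the jaws open and shut (so a half turn about z gives the same grasp; the last joint's range is limited). The gripper opens to 88 mm and grips with 3 to 60 N. Pads are 18 mm wide; open, the fingers measure 123 mm over their backs; the gripper's body (75 mm by 187 mm) begins 45 mm behind the grasp point.
Start: joints at [0.034, 0.689, -0.195, 1.565, 0.157, 0.902, -0.215], TCP at [0.625, 0, 0.239] pointing down, gripper open.
Joint ranges: [-3.01, 3.01], [-0.46, 2.08], [-1.47, 1.51], [0.13, 2.56], [-1, 4.14], [0.04, 2.09], [-2.66, 2.66]. Speed limits (rad/s): [2.57, 2.57, 3.14, 3.14, 3.14, 3.14, 3.14].

### API

Orientations are given as a unit quaternion [x, y, z, w].
In Python, from plant import sensors, cams, r gives the robot as it stands. The module is installed in compiled form; this text tells all that it offers.
- The arm moves only by the tool drive_tool, never from a script. Its argument "series" is a list that holds one entry, the list of rows, each a list of 5 numbers: the shift along the world's x, y, z in mm, then the turn about the world's z in rad, then the finger opening in mm, from 0 to 88.1. A call has 1 to 10 rows; each row shifts and turns the commanded pose from where the row before left it; what a row does not reach is not made up. A row lasts 1/10 s, in which the tool goes at most 50 mm and 8.59 degrees, less where a joint would pass 70% of its speed; a pose out of reach is approached as far as the arm can. A call with a gripper value outside its range is refused whole. The fingers move at their own pace and stop on an object; "force" is the grip in N (left out, the last holds). Time passes only in rows, so rows that do not move let the fingers close. It gives the time, the measured TCP pose, the force and the opening at its end, in the units of the state.
- sensors.get_state(): the state, without advancing time (a new reading comes with each control period).
- cams.snapshot(name): name is "scene" or "side" or "wrist"; returns the picture (400x640x3 uint8, blue, green, red); there is no depth.
- cams.camera_model(name): a dict with "fx", "fy", "cx", "cy" (pixels), "camera_from_world" (4x4, takes a point from world to camera coordinates). Camera axes: x right, y down, z forward; pixel columns grow to the right and rows downward; lengths in m; the calibration is good to about 2 mm. A picture is of the moment at which its call begins: read the wrist's pose just before it. camera_model takes no time and is no camera call; for the wrist camera it gives the pose at the moment of the call.
- r.finish_job(): hands the job in, once; it reports no verdict.
Trained networks look in the newest picture that a camera, given by its name, has taken for a name from the list of things; names that differ only in an ending like _2 or _b are one class to them, and where a whole thing is asked for, a point or a joint stands for the part that bears it (a point fixed in the world has none). Each returns a list of dicts, best first, with "confidence" (0 to 1); they miss things now and then, are a little off and sometimes report something else, mostly with a low value. They report only what shows in the picture. A call takes as long as a camera call. They do not tell look-alikes from the thing itself.
- cams.trace(camera, name): "mask" (400x640 bool, what is visible of it) and "at" ([column, row] in pixels, amid what is visible of it).
- cams.mark_of(camera, name): "at" ([column, row] in pixels: a listed point, or the origin of a listed thing).
The state is a dict: "clock": time; "q": joint angles; "qd": joint speeds; "joint_torque": joint torques, N m; "tool_pos": TCP position; "eef_rot": TCP orientation; "contact_force": force on the tool from outside, world axes, zero at the start; "moment": the same for the moment, N m; "opening": opening from 0.0 (shut) to 1.0 (fully open).
Only numpy, scipy, OpenCV 4.12 (cv2) and the standard library are available. Lean on these libraries where they do the work, as an engineer would, in place of code of your own. Each camera call takes 0.05 s, during which the arm holds its last target.

## Working session

There is one attempt and no reset: what is moved stays moved. The work goes in short steps, Python scripts to look and compute and a tool call to move; the robot and the scene stay as the last step left them, time stands still between calls to the robot, and variables do not carry over. Pictures are saved under pics/ and viewed, and the job is handed in when it is done.

Besides the shell and the picture viewer there is one more tool, called in YAML: its name, and indented under it one key for each argument. drive_tool: Moves the arm, as the interface text tells. Its arguments: {"type":"object","properties":{"series":{"type":"array","items":{"type":"array","items":{"type":"array","items":{"type":"number"}}}},"force":{"type":"number"}},"required":["series"]}

```bash
mkdir -p pics; cat > h.py <<'E'
import numpy as np, cv2
from plant import sensors, cams, r
def ray(cam,px):
    m=cams.camera_model(cam); T=np.array(m["camera_from_world"]); R=T[:3,:3]; c=-R.T@T[:3,3]
    d=R.T@np.array([(px[0]-m["cx"])/m["fx"],(px[1]-m["cy"])/m["fy"],1.]); return c,d/np.linalg.norm(d)
def atz(cam,px,z):
    c,d=ray(cam,px); return c+d*(z-c[2])/d[2]
def proj(cam,p):
    m=cams.camera_model(cam); T=np.array(m["camera_from_world"]); q=T[:3,:3]@np.array(p)+T[:3,3]
    return np.array([m["fx"]*q[0]/q[2]+m["cx"],m["fy"]*q[1]/q[2]+m["cy"]])
def tri(obs):
    A=np.zeros((3,3));b=np.zeros(3)
    for cam,px in obs:
        c,d=ray(cam,px);P=np.eye(3)-np.outer(d,d);A+=P;b+=P@c
    return np.linalg.solve(A,b)
def st():
    s=sensors.get_state(); print("t",round(s["clock"],2),"pos",np.round(s["tool_pos"],4),"rot",np.round(s["eef_rot"],3),"F",np.round(s["contact_force"],2),"M",np.round(s["moment"],3),"op",round(s["opening"],3)); return s
E
python3 - <<'E'
from h import *
st(); print(r.grip_depth)
for c in ["scene","side","wrist"]:
    im=cams.snapshot(c); cv2.imwrite(f"pics/{c}0.png",im); m=cams.camera_model(c); print(c,m["fx"],np.round(ray(c,(320,200)),3).tolist())
    if c!="wrist":
      for n in ["probe","pot","ref_disc","ref_spot","stand","test_spot","probe_tip"]:
        print(c,n,[(np.round(d["at"],1).tolist(),round(d["confidence"],2)) for d in cams.mark_of(c,n)][:4])
st()
E
```

```text
t 0.0 pos [ 0.6244 -0.      0.2379] rot [ 0.707  0.707 -0.001 -0.001] F [-0.18 -0.01  0.45] M [ 0.027 -0.018  0.027] op 1.001
-0.0187
scene 407.9846798711484 [[-0.102, 0.646, 0.486], [0.684, -0.612, -0.397]]
scene probe [([341.4, 208.4], 0.57)]
scene pot [([340.9, 236.7], 0.75)]
scene ref_disc [([387.2, 226.9], 0.59), ([399.7, 203.8], 0.53), ([414.7, 216.7], 0.41)]
scene ref_spot [([400.2, 192.6], 0.55), ([417.0, 211.3], 0.45), ([384.2, 224.2], 0.43)]
scene stand [([276.7, 243.7], 0.67)]
scene test_spot [([276.3, 217.1], 0.8)]
scene probe_tip []
side 431.1638444995824 [[0.055, -0.708, 0.591], [0.536, 0.709, -0.458]]
side probe [([290.8, 221.8], 0.72), ([300.2, 226.9], 0.55)]
side pot [([298.3, 251.4], 0.84)]
side ref_disc [([313.8, 290.2], 0.8), ([345.2, 316.9], 0.74), ([390.8, 317.7], 0.66)]
side ref_spot [([345.2, 311.0], 0.84), ([392.0, 305.0], 0.8), ([268.8, 195.6], 0.73), ([316.8, 282.0], 0.66)]
side stand [([292.9, 219.4], 0.77)]
side test_spot [([292.1, 198.9], 0.89)]
side probe_tip []
wrist 345.20478289900376 [[0.625, 0.08, 0.384], [-0.008, -0.313, -0.95]]
t 0.85 pos [0.625  0.     0.2388] rot [0.707 0.707 0.    0.   ] F [ 0.3  -0.01  0.12] M [0.013 0.021 0.027] op 0.998
```

View pics/scene0.png

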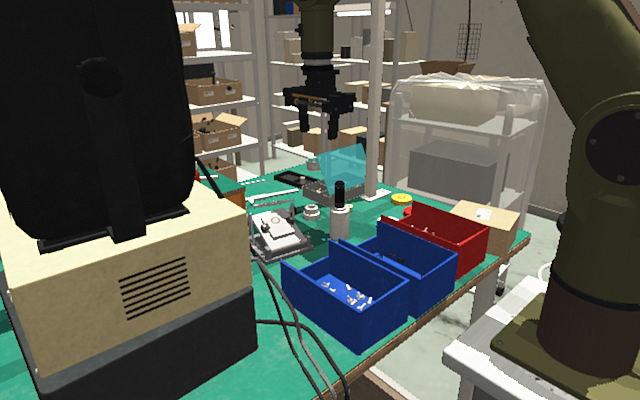

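View pics/side0.png

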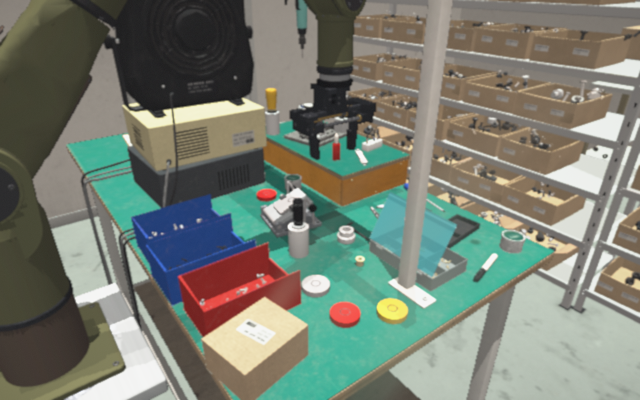

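View pics/wrist0.png

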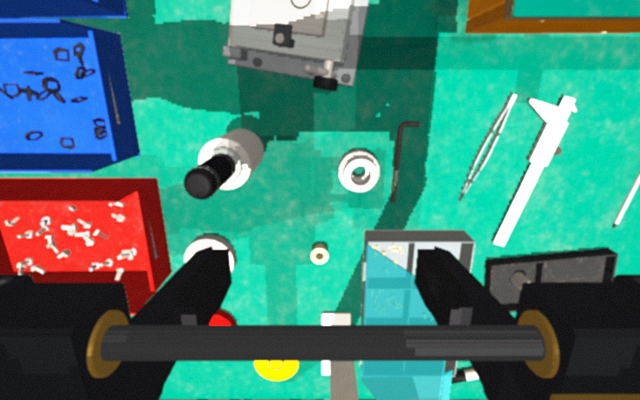

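```bash
python3 - <<'E'
from h import *
print("probe",np.round(tri([("scene",(341.4,208.4)),("side",(300.2,226.9))]),4))
print("pot",np.round(tri([("scene",(340.9,236.7)),("side",(298.3,251.4))]),4),np.round(atz("scene",(340.9,236.7),0),4),np.round(atz("side",(298.3,251.4),0),4))
print("stand",np.round(tri([("scene",(276.7,243.7)),("side",(292.9,219.4))]),4))
print("test",np.round(tri([("scene",(276.3,217.1)),("side",(292.1,198.9))]),4))
for p in [(313.8,290.2),(345.2,316.9),(390.8,317.7)]: print("disc",np.round(atz("side",p,0),4))
print("refspot", np.round(atz("side",(316.8,282),.014),4))
for n in ["probe","pot","ref_disc","ref_spot","stand","test_spot","housing_1","bushing_2","grease_tin"]:
    print("wrist",n,[(np.round(d["at"],1).tolist(),round(d["confidence"],2),np.round(atz("wrist",d["at"],{"probe":.076,"ref_spot":.014,"test_spot":.06}.get(n,0)),4).tolist()) for d in cams.mark_of("wrist",n)][:4])
st()
side=cv2.imread("pics/side0.png"); cv2.imwrite("pics/crop1.png",cv2.resize(side[160:330,220:420],None,fx=3.5,fy=3.5,interpolation=cv2.INTER_CUBIC))
E
```

```text
probe [0.5369 0.0067 0.0744]
pot [0.5328 0.013  0.0023] [0.5293 0.0133 0.    ] [0.5399 0.02   0.    ]
stand [0.6109 0.1515 0.0021]
test [0.6094 0.1478 0.0698]
disc [ 0.4833 -0.1208  0.    ]
disc [ 0.4846 -0.2233  0.    ]
disc [ 0.5549 -0.2783  0.    ]
refspot [ 0.4945 -0.1166  0.014 ]
wrist probe [([224.8, 169.0], 0.89, [0.5353, 0.0083, 0.076])]
wrist pot [([241.1, 155.0], 0.82, [0.5329, 0.0067, 0.0])]
wrist ref_disc [([217.1, 326.8], 0.81, [0.4838, -0.2244, 0.0]), ([212.7, 256.4], 0.75, [0.4884, -0.1201, 0.0]), ([276.0, 352.6], 0.62, [0.5605, -0.2667, 0.0])]
wrist ref_spot [([208.7, 260.0], 0.94, [0.4881, -0.1176, 0.014]), ([274.2, 364.0], 0.78, [0.5596, -0.2729, 0.014]), ([212.5, 336.1], 0.75, [0.4816, -0.2277, 0.014])]
wrist stand [([304.4, 8.9], 0.63, [0.6065, 0.1529, 0.0])]
wrist test_spot []
wrist housing_1 [([358.4, 170.4], 0.64, [0.6653, -0.0111, 0.0])]
wrist bushing_2 [([241.6, 152.3], 0.72, [0.5337, 0.0097, 0.0]), ([321.9, 248.9], 0.51, [0.6236, -0.1098, 0.0]), ([212.1, 257.2], 0.41, [0.4875, -0.1212, 0.0])]
wrist grease_tin [([209.3, 262.7], 0.32, [0.4833, -0.1288, -0.0])]
t 1.3 pos [0.625  0.     0.2387] rot [0.707 0.707 0.    0.   ] F [-0.86 -0.08  0.14] M [ 0.003 -0.06   0.028] op 0.995
```

View pics/crop1.png

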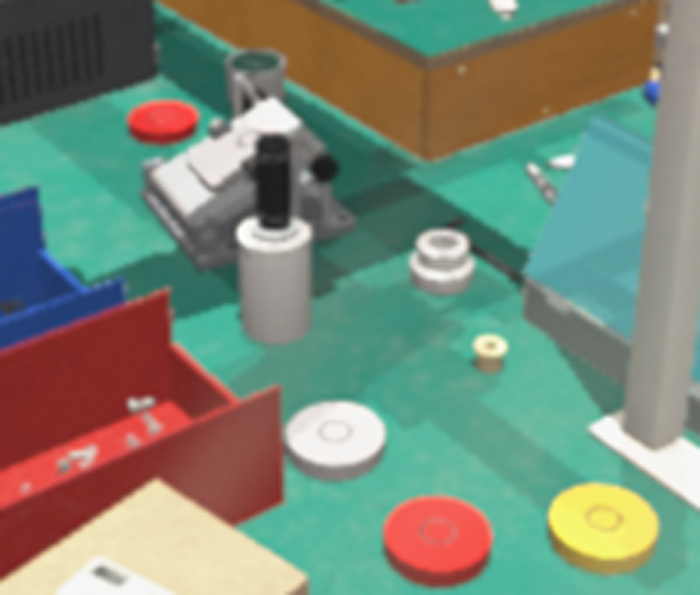

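drive_tool:
  series:
    - [[-9,1,3,0.14,88],[-9,1,3,0.14,88],[-9,1,3,0.14,88],[-9,1,3,0.14,88],[-9,1,3,0.14,88],[-9,1,3,0.14,88],[-9,1,3,0.14,88],[-9,1,3,0.14,88],[-9,1,3,0.14,88],[-9,1,3,0.14,88]]

```text
clock: 2.3
tool_pos: [0.5347, 0.0099, 0.269]
eef_rot: [0.083, 0.997, -0.0, 0.0]
contact_force: [-0.3, 0.2, -0.5]
opening: 0.997
```

```bash
python3 - <<'E'
from h import *
s=st(); print(np.round(s["q"],3))
im=cams.snapshot("wrist"); cv2.imwrite("pics/w1.png",im)
for n,z in [("probe",.076),("pot",0),("stand",0),("test_spot",.07)]:
    print(n,[(np.round(d["at"],1).tolist(),round(d["confidence"],2),np.round(atz("wrist",d["at"],z),4).tolist()) for d in cams.mark_of("wrist",n)][:3])
for p in [(263,180),(265,135),(125,107),(340,205)]: print(p,np.round(atz("side",p,0),3))
E
```

```text
t 2.3 pos [0.5347 0.0099 0.269 ] rot [ 0.083  0.997 -0.     0.   ] F [-0.27  0.24 -0.52] M [ 0.102 -0.088  0.042] op 0.997
[ 0.278  0.586 -0.625  1.787  0.424  0.906  0.871]
probe [([325.4, 170.3], 0.79, [0.5335, 0.0119, 0.076])]
pot [([320.7, 153.0], 0.75, [0.5301, 0.0074, 0.0])]
stand [([445.9, 189.7], 0.86, [0.6034, 0.1534, 0.0])]
test_spot [([463.3, 213.3], 0.96, [0.6079, 0.1479, 0.07])]
(263, 180) [0.683 0.433 0.   ]
(265, 135) [0.921 0.824 0.   ]
(125, 107) [0.57  1.638 0.   ]
(340, 205) [0.774 0.146 0.   ]
```

View pics/w1.png

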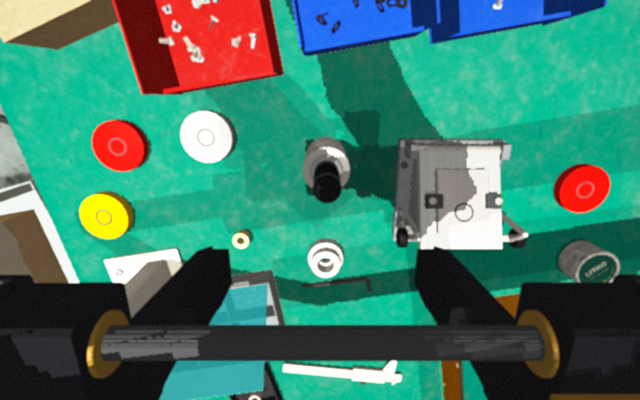

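```bash
python3 - <<'E'
import cv2
w=cv2.imread("pics/w1.png"); cv2.imwrite("pics/w1c.png",cv2.resize(w[125:265,380:540],None,fx=4.2,fy=4.2,interpolation=cv2.INTER_CUBIC))
s=cv2.imread("pics/scene0.png"); cv2.imwrite("pics/s0c.png",cv2.resize(s[185:275,220:350],None,fx=6,fy=6,interpolation=cv2.INTER_CUBIC))
E
```

```text
(no output)
```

View pics/w1c.png

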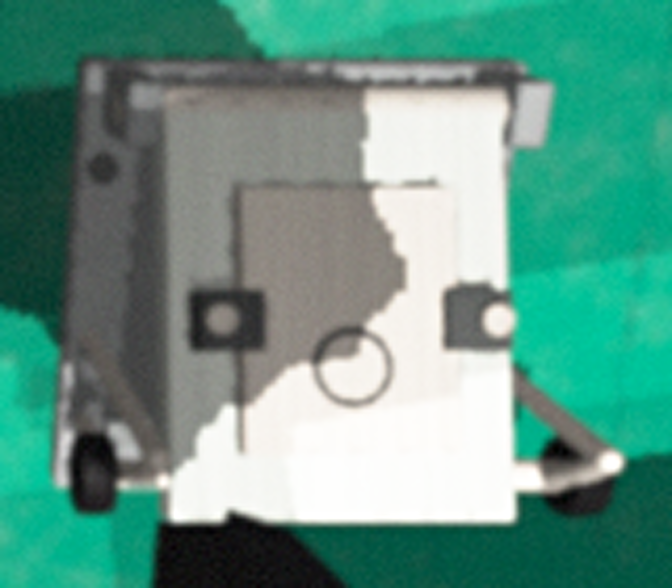

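View pics/s0c.png

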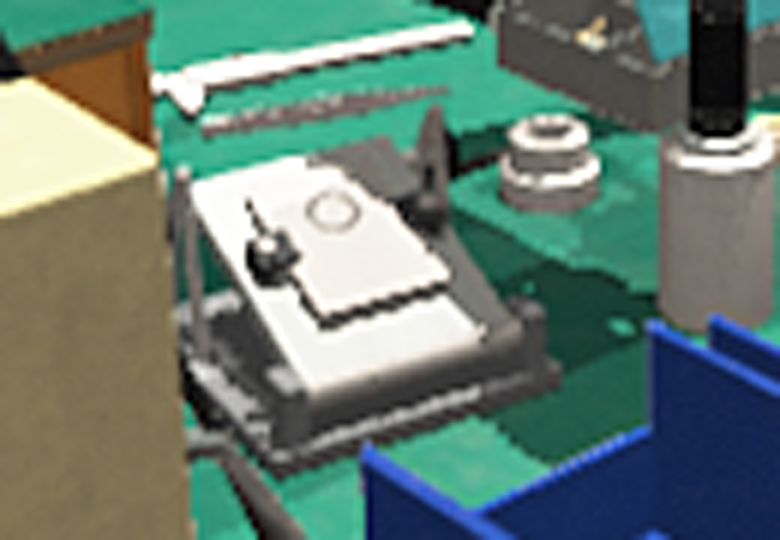

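```bash
cat > fit.py <<'E'
from h import *
from scipy.optimize import least_squares
import pickle
def K(cam): 
    m=cams.camera_model(cam); return m
M={c:K(c) for c in ["scene","side","wrist"]}
def pj(m,p):
    T=np.array(m["camera_from_world"]); q=T[:3,:3]@p+T[:3,3]
    return np.array([m["fx"]*q[0]/q[2]+m["cx"],m["fy"]*q[1]/q[2]+m["cy"]])
W=lambda u,v:(380+u/4.2-0.38,125+v/4.2-0.38)
S=lambda u,v:(220+u/6-.42,185+v/6-.42)
obs=[("wrist","spot",W(353,365)),("wrist","spot",(463.3,213.3)),("wrist","cTL",W(240,185)),("wrist","cBL",W(242,452)),("wrist","cTR",W(450,185)),
("wrist","pTL",W(163,87)),("wrist","pTR",W(508,87)),("wrist","pBL",W(166,522)),("wrist","pBR",W(516,522)),
("scene","spot",S(332,211)),("scene","cTL",S(450,277)),("scene","cTR",S(320,318)),
("scene","pTR",S(308,390)),("scene","pBR",S(190,180)),("scene","spot",(276.3,217.1)),("side","spot",(292.1,198.9)),
("wrist","bTL",W(82,62)),("wrist","bTR",W(525,64))]
def model(v):
    sx,sy,psi,th,t,a,tp,p1,p2,wp=v
    R=np.array([[np.cos(psi),-np.sin(psi)],[np.sin(psi),np.cos(psi)]])
    def w(l): 
        xy=R@np.array(l[:2]); return np.array([sx+xy[0],sy+xy[1],l[2]])
    def pl(s,y,h): return w((-.055+s*np.cos(th)-h*np.sin(th),y,.026+s*np.sin(th)+h*np.cos(th)))
    # image left = -y ; top = hinge
    d=dict(spot=pl(.07,0,t),cTL=pl(a,-.028,t),cTR=pl(a,.028,t),cBL=pl(a+.07,-.028,t),cBR=pl(a+.07,.028,t),
     pTL=pl(p1,-wp,tp),pTR=pl(p1,wp,tp),pBL=pl(p2,-wp,tp),pBR=pl(p2,wp,tp),bTL=w((-.065,-.062,.01)),bTR=w((-.065,.062,.01)))
    return d
def res(v):
    d=model(v); o=[]
    for c,n,px in obs: o+=list((pj(M[c],d[n])-px))
    o+=[(v[4]-.010)/.004,(v[6]-v[4]+.003)/.001]
    return np.array(o)
v0=[.607,.15,0,.5,.01,.035,.007,.005,.12,.045]
if __name__=="__main__":
    s=least_squares(res,v0,loss="soft_l1"); v=s.x
    print(np.round(v,4),"tilt deg",np.degrees(v[3]),"yaw deg",np.degrees(v[2]))
    for (c,n,px),e in zip(obs,res(v)[:-2].reshape(-1,2)): print(c,n,np.round(px,1),np.round(e,1))
    print("spot",np.round(model(v)["spot"],4))
    J=s.jac; C=np.linalg.pinv(J.T@J); print("sd deg",np.degrees(np.sqrt(C[3,3])),np.degrees(np.sqrt(C[2,2])))
E
python3 fit.py
```

```text
[ 0.6044  0.1505 -0.1793  0.3816  0.0123  0.022   0.0081 -0.0046  0.1093
  0.0456] tilt deg 21.86562259404056 yaw deg -10.273198504032312
wrist spot [463.7 211.5] [-1.1  1. ]
wrist spot [463.3 213.3] [-0.7 -0.8]
wrist cTL [436.8 168.7] [-0.8 -0.3]
wrist cBL [437.2 232.2] [-0.2  0.6]
wrist cTR [486.8 168.7] [ 0.5 -0. ]
wrist pTL [418.4 145.3] [ 0.  -0.2]
wrist pTR [500.6 145.3] [0.1 0.2]
wrist pBL [419.1 248.9] [ 0.7 -0.2]
wrist pBR [502.5 248.9] [1.2 0.1]
scene spot [274.9 219.7] [0.9 0. ]
scene cTL [294.6 230.7] [1.  0.2]
scene cTR [272.9 237.6] [ 0.8 -0.3]
scene pTR [270.9 249.6] [ 0.5 -0.4]
scene pBR [251.2 214.6] [-0.2 -0.3]
scene spot [276.3 217.1] [-0.5  2.7]
side spot [292.1 198.9] [-0.2  1.8]
wrist bTL [399.1 139.4] [0.5 0.3]
wrist bTR [504.6 139.9] [1.3 0.3]
spot [0.6097 0.1495 0.0635]
sd deg 1.3396468483796542 0.41826671284425976
```

```bash
python3 - <<'E'
from h import *
w=cv2.imread("pics/w1.png"); 
big=cv2.resize(w[120:220,270:390],None,fx=6,fy=6,interpolation=cv2.INTER_CUBIC)
for (x,y),col in [((.5345,.009),(0,0,255)),((.532,.009),(255,0,0))]:
  for z,rad in [(.146,.012),(.082,.017),(.076,.024),(0,.024)]:
    pts=[(proj("wrist",(x+rad*np.cos(a),y+rad*np.sin(a),z))-[270,120]+.42)*6 for a in np.linspace(0,2*np.pi,40)]
    cv2.polylines(big,[np.int32(pts)],True,col,1)
cv2.imwrite("pics/w1p.png",big)
E
```

```text
(no output)
```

View pics/w1p.png

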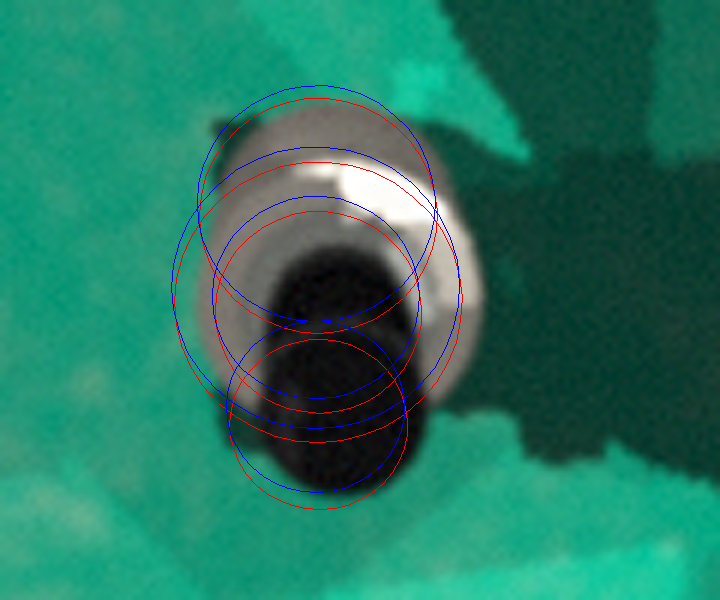

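drive_tool:
  series:
    - [[-1,3,-30,0,88],[0,0,-40,0,88],[0,0,-40,0,88],[0,0,0,0,88]]

```text
clock: 2.95
tool_pos: [0.5312, 0.0121, 0.1546]
eef_rot: [0.086, 0.996, -0.001, -0.004]
contact_force: [0.4, 0.3, 0.2]
opening: 1.002
```

```bash
python3 - <<'E'
from h import *
s=st(); print(np.round(s["q"],3))
im=cams.snapshot("wrist"); cv2.imwrite("pics/w2.png",im); m=cams.camera_model("wrist")
import pickle; pickle.dump(m,open("w2.pkl","wb"))
E
```

```text
t 2.95 pos [0.5312 0.0121 0.1546] rot [ 0.086  0.996 -0.001 -0.004] F [0.37 0.32 0.23] M [ 0.059 -0.058 -0.039] op 1.002
[ 0.196  0.735 -0.511  1.91   0.569  0.654  0.727]
```

View pics/w2.png

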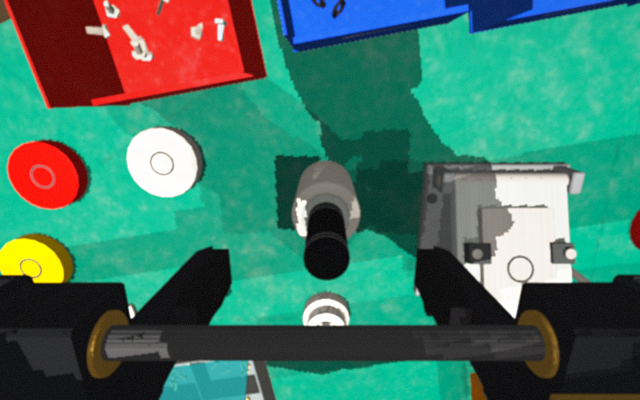

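```bash
python3 - <<'E'
from h import *
import pickle
st()
w=cv2.imread("pics/w2.png"); 
big=cv2.resize(w[150:290,270:390],None,fx=4.2,fy=4.2,interpolation=cv2.INTER_CUBIC)
for (x,y),col in [((.5335,.0125),(0,0,255)),((.536,.0125),(255,0,0))]:
  for z,rad in [(.146,.012),(.082,.017),(.076,.024),(0,.024)]:
    pts=[(proj("wrist",(x+rad*np.cos(a),y+rad*np.sin(a),z))-[270,150]+.42)*4.2 for a in np.linspace(0,2*np.pi,40)]
    cv2.polylines(big,[np.int32(pts)],True,col,1)
cv2.imwrite("pics/w2p.png",big)
E
```

```text
t 3.0 pos [0.5329 0.0128 0.1572] rot [ 0.086  0.996 -0.001 -0.002] F [ 0.28 -0.15  0.81] M [ 0.104 -0.091  0.005] op 0.995
```

View pics/w2p.png

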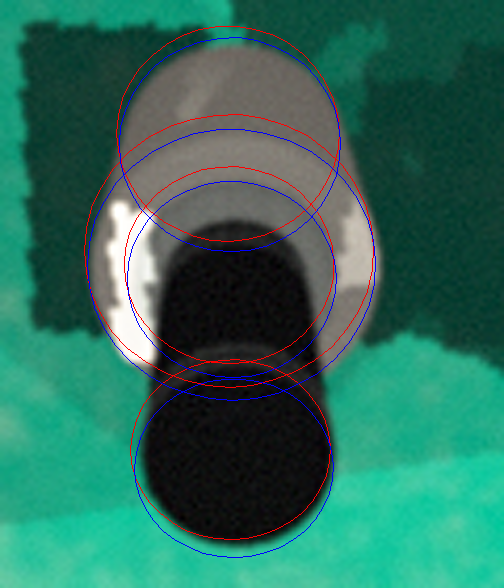

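drive_tool:
  series:
    - [[1,0,-30,0,88],[0,0,-30,0,88],[0,0,0,0,88],[0,0,0,0,88]]

```text
clock: 3.4
tool_pos: [0.5363, 0.0134, 0.1004]
eef_rot: [0.086, 0.996, 0.0, 0.001]
contact_force: [0.6, 0.2, -0.2]
opening: 1.0
```

drive_tool:
  series:
    - [[0,0,0,0,15],[0,0,0,0,15],[0,0,0,0,15],[0,0,0,0,15],[0,0,0,0,15],[0,0,0,0,15]]
  force: 25

```text
clock: 4.0
tool_pos: [0.535, 0.013, 0.0988]
eef_rot: [0.085, 0.996, 0.0, 0.0]
contact_force: [-0.1, -0.5, -0.0]
opening: 0.476
```

```bash
python3 - <<'E'
from h import *
import pickle
s=st(); print(np.round(s["q"],3))
im=cams.snapshot("wrist"); cv2.imwrite("pics/w3.png",im); m=cams.camera_model("wrist"); pickle.dump(m,open("w3.pkl","wb"))
im=cams.snapshot("side"); cv2.imwrite("pics/side3.png",im)
st()
E
```

```text
t 4.0 pos [0.535  0.013  0.0988] rot [0.085 0.996 0.    0.   ] F [-0.09 -0.52 -0.03] M [ 0.066 -0.115 -0.022] op 0.476
[ 0.146  0.819 -0.431  1.942  0.657  0.523  0.653]
t 4.1 pos [0.535  0.013  0.0987] rot [ 0.085  0.996  0.    -0.   ] F [ 1.06  0.06 -0.41] M [ 0.087 -0.105  0.   ] op 0.387
```

View pics/w3.png

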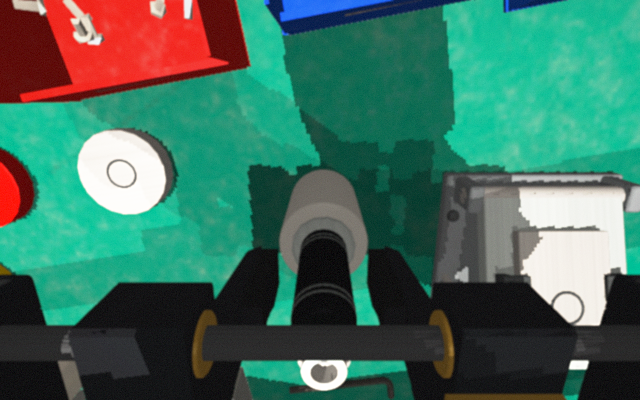

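View pics/side3.png

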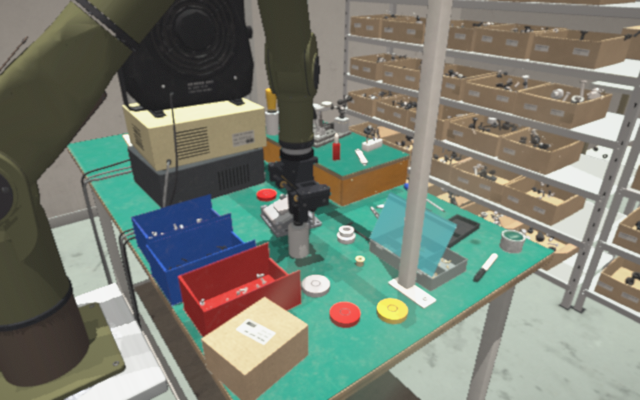

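drive_tool:
  series:
    - [[0,0,0,0,15],[0,0,0,0,15],[0,0,0,0,15],[0,0,0,0,15]]
  force: 25

```text
clock: 4.5
tool_pos: [0.535, 0.013, 0.0987]
eef_rot: [0.085, 0.996, 0.0, -0.0]
contact_force: [0.1, 0.7, -0.8]
opening: 0.266
```

```bash
python3 - <<'E'
from h import *
st()
E
```

```text
t 4.5 pos [0.535  0.013  0.0987] rot [ 0.085  0.996  0.    -0.   ] F [ 0.1   0.7  -0.85] M [ 0.116 -0.05   0.018] op 0.266
```

drive_tool:
  series:
    - [[0,0,0,0,15],[0,0,5,0,15],[0,0,15,0,15],[0,0,20,0,15],[0,0,20,0,15],[0,0,20,0,15],[0,0,5,0,15],[0,0,0,0,15]]
  force: 25

```text
clock: 5.3
tool_pos: [0.5353, 0.0129, 0.1843]
eef_rot: [0.085, 0.996, 0.0, 0.001]
contact_force: [0.3, -0.4, -1.2]
opening: 0.267
```

```bash
python3 - <<'E'
from h import *
import pickle
st()
for c in ["wrist","side","scene"]:
    im=cams.snapshot(c); cv2.imwrite(f"pics/{c}4.png",im)
    if c=="wrist": pickle.dump(cams.camera_model("wrist"),open("w4.pkl","wb"))
st()
s=cv2.imread("pics/side4.png"); cv2.imwrite("pics/side4c.png",cv2.resize(s[140:300,230:350],None,fx=4,fy=3.6,interpolation=cv2.INTER_CUBIC))
E
```

```text
t 5.3 pos [0.5353 0.0129 0.1843] rot [0.085 0.996 0.    0.001] F [ 0.29 -0.36 -1.22] M [ 0.038 -0.13   0.017] op 0.267
t 5.45 pos [0.5343 0.0127 0.1828] rot [ 0.085  0.996 -0.    -0.001] F [-0.51 -0.27 -1.51] M [ 0.089 -0.066  0.02 ] op 0.264
```

View pics/wrist4.png

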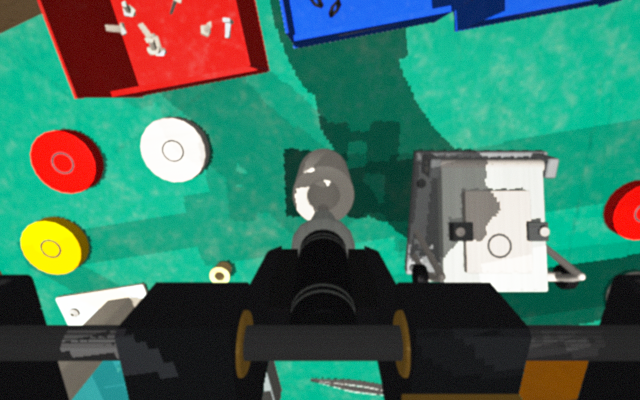

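View pics/side4c.png

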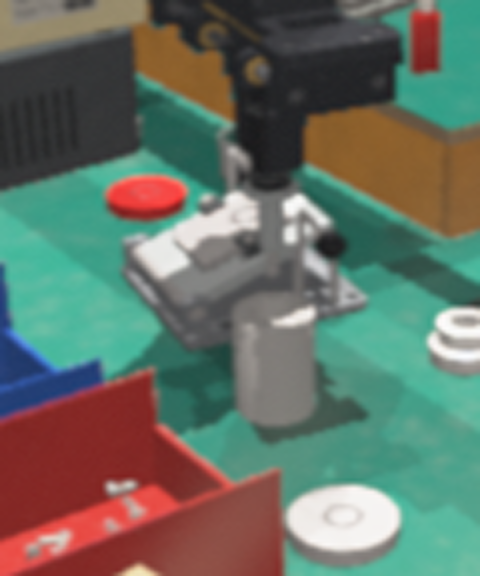

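View pics/scene4.png

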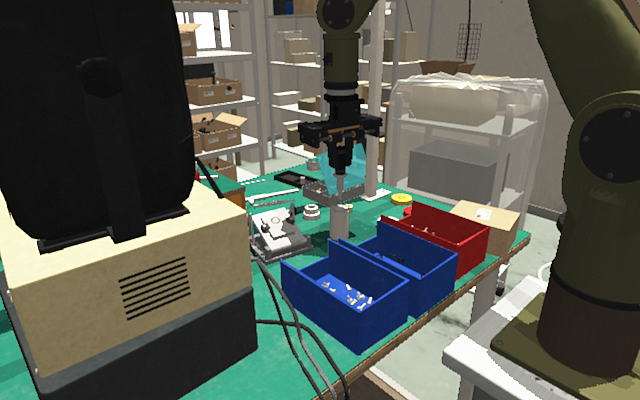

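```bash
python3 - <<'E'
from h import *
import pickle
def az(m,px,z):
    T=np.array(m["camera_from_world"]); R=T[:3,:3]; c=-R.T@T[:3,3]
    d=R.T@np.array([(px[0]-m["cx"])/m["fx"],(px[1]-m["cy"])/m["fy"],1.]); return c+d*(z-c[2])/d[2]
for f,i in [("w3","w3"),("w4","wrist4")]:
    m=pickle.load(open(f+".pkl","rb")); im=cv2.imread(f"pics/{i}.png")
    g=im.astype(int); mask=((g.min(2)>150)).astype(np.uint8)
    # white disc blob
    n,l,s,c=cv2.connectedComponentsWithStats(mask)
    for k in range(1,n):
        if s[k,4]>800 and c[k,0]<260: print(i,"blob",s[k],np.round(c[k],1),np.round(az(m,c[k],.014),4))
    px={"w3":(121.5,173.5),"w4":(172.5,151)}[f]; print(np.round(az(m,px,.014),4))
E
```

```text
w3 blob [  77  130   89   85 5679] [121.2 171.7] [ 0.4859 -0.1192  0.014 ]
[ 0.4872 -0.1195  0.014 ]
wrist4 blob [ 140  118   66   65 3317] [172.3 149.5] [ 0.4853 -0.1195  0.014 ]
wrist4 blob [  55  284   92   42 1759] [ 94.8 302.1] [ 0.628  -0.2502  0.014 ]
[ 0.4867 -0.1198  0.014 ]
```

drive_tool:
  series:
    - [[-4,-12,0,0,15],[-8,-24,0,0,15],[-12,-32,0,0,15],[-12,-32,0,0,15],[-8,-22,-10,0,15],[-4,-10,-20,0,15],[0,0,-25,0,15],[0,0,-15,0,15],[0,0,-5,0,15],[0,0,0,0,15]]
  force: 25

```text
clock: 6.45
tool_pos: [0.4862, -0.1193, 0.108]
eef_rot: [0.085, 0.996, -0.0, -0.001]
contact_force: [0.1, 0.6, -1.2]
opening: 0.263
```

```bash
python3 - <<'E'
from h import *
import pickle
st()
for c in ["wrist","side"]:
    im=cams.snapshot(c); cv2.imwrite(f"pics/{c}5.png",im)
    if c=="wrist": pickle.dump(cams.camera_model("wrist"),open("w5.pkl","wb"))
    print([(np.round(d["at"],1).tolist(),round(d["confidence"],2)) for d in cams.mark_of(c,"probe_tip")])
s=st()
s=cv2.imread("pics/side5.png"); cv2.imwrite("pics/side5c.png",cv2.resize(s[180:320,250:390],None,fx=4,fy=4,interpolation=cv2.INTER_CUBIC))
s=cv2.imread("pics/wrist5.png"); cv2.imwrite("pics/wrist5c.png",cv2.resize(s[120:320,220:420],None,fx=3,fy=3,interpolation=cv2.INTER_CUBIC))
E
```

```text
t 6.45 pos [ 0.4862 -0.1193  0.108 ] rot [ 0.085  0.996 -0.    -0.001] F [ 0.11  0.65 -1.18] M [ 0.022 -0.057 -0.012] op 0.263
[([322.6, 208.7], 0.5)]
[([316.8, 280.1], 0.45)]
t 6.65 pos [ 0.4875 -0.1191  0.1095] rot [ 0.085  0.996 -0.     0.001] F [-0.05  0.37 -1.37] M [ 0.13  -0.049 -0.024] op 0.266
```

View pics/wrist5c.png

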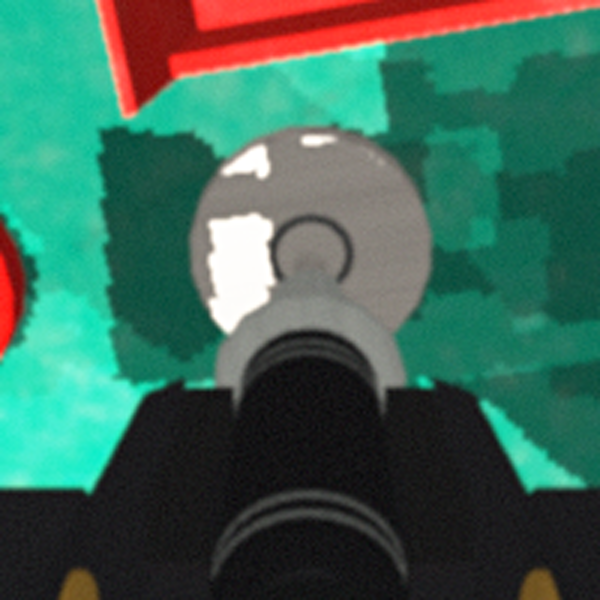

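View pics/side5c.png

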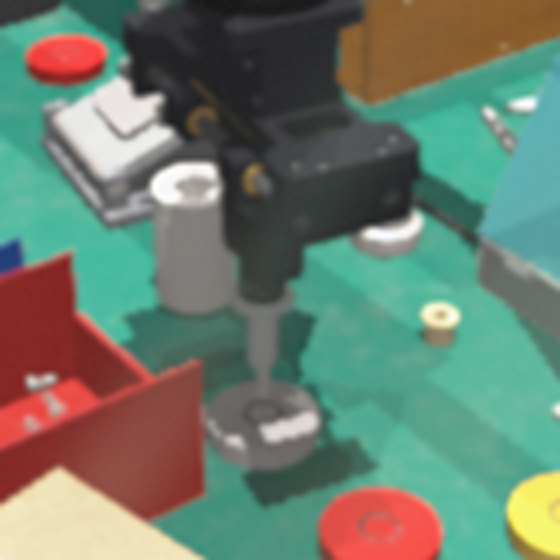

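```bash
python3 - <<'E'
from h import *
import pickle
s=st(); p=np.array(s["tool_pos"])
tip=p+[0,0,-.0827]
print("tip exp wrist",proj("wrist",tip),"side",proj("side",tip))
print("ring from wrist",np.round(atz("wrist",(324.0,204.7),.014),4),"tip from wrist at tip z",np.round(atz("wrist",(323.3,210.),tip[2]),4), np.round(atz("wrist",(322.6,208.7),tip[2]),4))
print("ring from side",np.round(atz("side",(315.4,282.4),.014),4),"tip side",np.round(atz("side",(315.6,274.6),tip[2]),4))
E
```

```text
t 6.65 pos [ 0.4875 -0.1191  0.1095] rot [ 0.085  0.996 -0.     0.001] F [-0.05  0.37 -1.37] M [ 0.13  -0.049 -0.024] op 0.266
tip exp wrist [324.14391722 208.10227902] side [314.86383138 278.9769227 ]
ring from wrist [ 0.4894 -0.1194  0.014 ] tip from wrist at tip z [ 0.4888 -0.1199  0.0268] [ 0.4878 -0.1202  0.0268]
ring from side [ 0.4912 -0.1159  0.014 ] tip side [ 0.4978 -0.1078  0.0268]
```

drive_tool:
  series:
    - [[1,0,-5,0,15],[0,0,-5,0,15],[0,0,-3,0,15],[0,0,-2,0,15],[0,0,0,0,15],[0,0,0,0,15]]
  force: 25

```text
clock: 7.25
tool_pos: [0.4882, -0.119, 0.0939]
eef_rot: [0.085, 0.996, -0.0, 0.0]
contact_force: [0.6, -0.9, 1.6]
opening: 0.263
```

```bash
python3 - <<'E'
from h import *
st();cams.snapshot("side");st();im=cams.snapshot("wrist");st()
cv2.imwrite("pics/wrist6c.png",cv2.resize(im[120:320,220:420],None,fx=3,fy=3,interpolation=cv2.INTER_CUBIC))
E
```

```text
t 7.25 pos [ 0.4882 -0.119   0.0939] rot [ 0.085  0.996 -0.     0.   ] F [ 0.63 -0.92  1.64] M [ 0.055 -0.065 -0.067] op 0.263
t 7.3 pos [ 0.4882 -0.119   0.0939] rot [0.085 0.996 0.    0.   ] F [-0.23  0.33  0.53] M [ 0.    -0.071  0.016] op 0.262
t 7.35 pos [ 0.4882 -0.119   0.0939] rot [0.085 0.996 0.    0.   ] F [ 0.16 -0.16  2.37] M [ 0.058 -0.154  0.001] op 0.266
```

View pics/wrist6c.png

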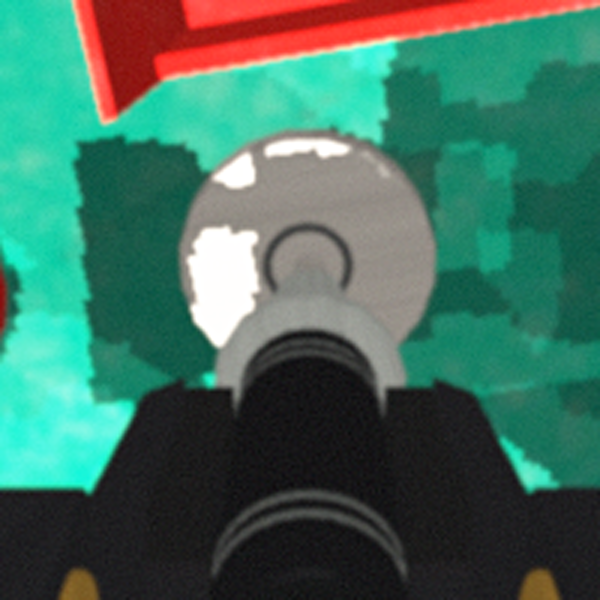

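drive_tool:
  series:
    - [[0,0,-2,0,15],[0,0,-1,0,15],[0,0,0,0,15],[0,0,0,0,15],[0,0,0,0,15],[0,0,0,0,15],[0,0,0,0,15]]
  force: 25

```text
clock: 8.05
tool_pos: [0.4881, -0.119, 0.0908]
eef_rot: [0.085, 0.996, 0.0, 0.0]
contact_force: [0.4, 0.2, 3.4]
opening: 0.264
```

```bash
python3 - <<'E'
from h import *
F=[]
for i in range(4):
    s=st(); F.append(s["contact_force"][2]); im=cams.snapshot(["wrist","side"][i%2])
    if i==1: cv2.imwrite("pics/side7c.png",cv2.resize(im[220:320,265:365],None,fx=5,fy=5,interpolation=cv2.INTER_CUBIC))
print(np.mean(F))
E
```

```text
t 8.05 pos [ 0.4881 -0.119   0.0908] rot [0.085 0.996 0.    0.   ] F [0.38 0.23 3.39] M [ 0.042 -0.2    0.01 ] op 0.264
t 8.1 pos [ 0.4881 -0.119   0.0908] rot [0.085 0.996 0.    0.   ] F [ 0.79 -0.27  3.33] M [ 0.035 -0.156  0.014] op 0.262
t 8.15 pos [ 0.4881 -0.119   0.0908] rot [0.085 0.996 0.    0.   ] F [ 0.06 -1.05  4.22] M [-0.003 -0.174 -0.048] op 0.265
t 8.2 pos [ 0.4881 -0.119   0.0908] rot [0.085 0.996 0.    0.   ] F [ 0.2  -1.03  3.41] M [-0.061 -0.164 -0.022] op 0.263
3.5887437828153703
```

View pics/side7c.png

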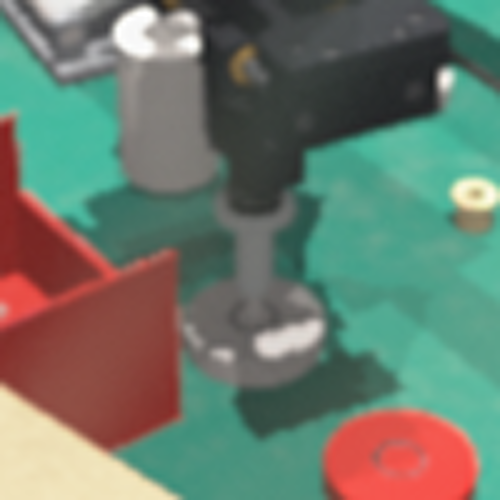

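drive_tool:
  series:
    - [[0,0,0,0,15],[0,0,0,0,15],[0,0,0,0,15],[0,0,0,0,15],[0,0,3,0,15],[0,0,8,0,15],[0,0,20,0,15],[0,0,30,0,15],[0,0,25,0,15],[0,0,10,0,15]]
  force: 25

```text
clock: 9.25
tool_pos: [0.4882, -0.119, 0.1887]
eef_rot: [0.085, 0.996, 0.0, 0.001]
contact_force: [1.0, -0.2, -1.2]
opening: 0.264
```

```bash
python3 - <<'E'
from h import *
st()
a=cv2.imread("pics/wrist4.png"); cv2.imwrite("pics/w4c.png",cv2.resize(a[140:300,400:600],None,fx=4,fy=3.75 and 4,interpolation=cv2.INTER_CUBIC)[:600])
b=cv2.imread("pics/w3.png"); cv2.imwrite("pics/w3c.png",cv2.resize(b[160:310,430:640],None,fx=3.8,fy=3.8,interpolation=cv2.INTER_CUBIC))
c=cv2.imread("pics/side5.png"); cv2.imwrite("pics/s5c.png",cv2.resize(c[180:245,250:330],None,fx=9,fy=9,interpolation=cv2.INTER_CUBIC))
E
```

```text
t 9.25 pos [ 0.4882 -0.119   0.1887] rot [0.085 0.996 0.    0.001] F [ 1.01 -0.24 -1.25] M [ 0.082 -0.113  0.003] op 0.264
```

View pics/w4c.png

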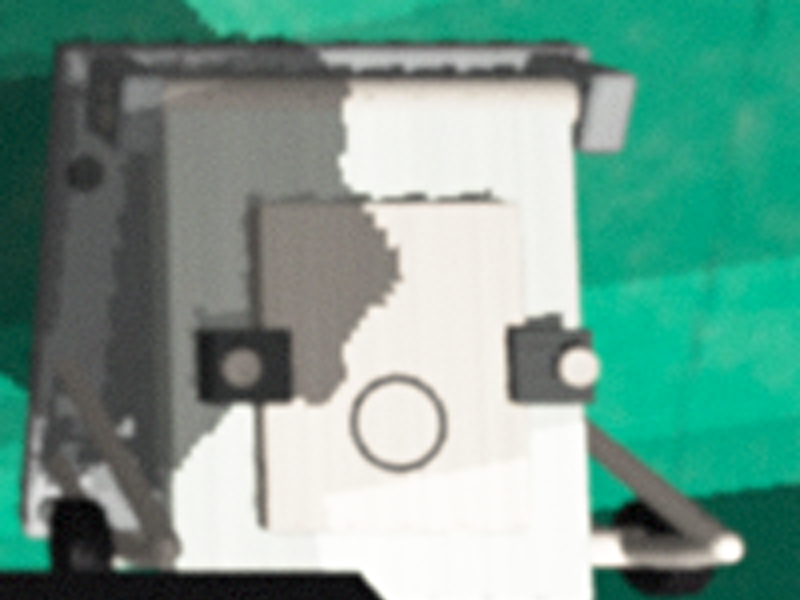

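View pics/w3c.png

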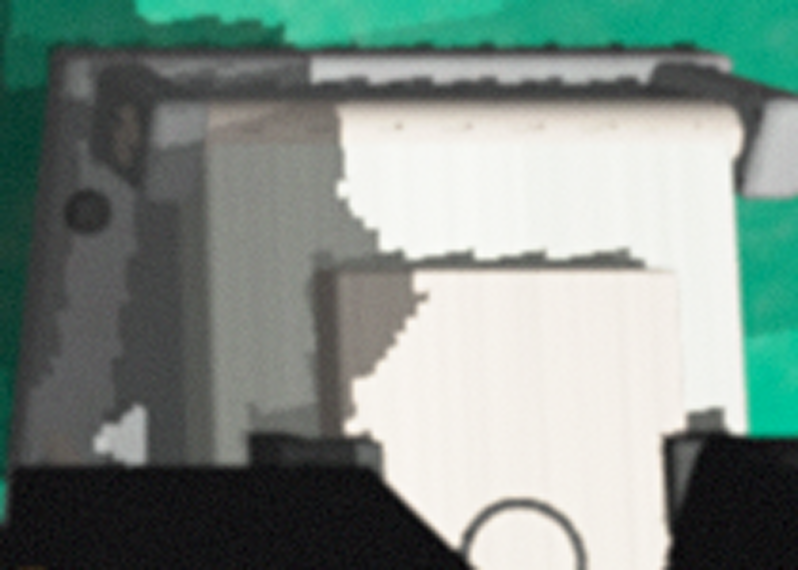

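View pics/s5c.png

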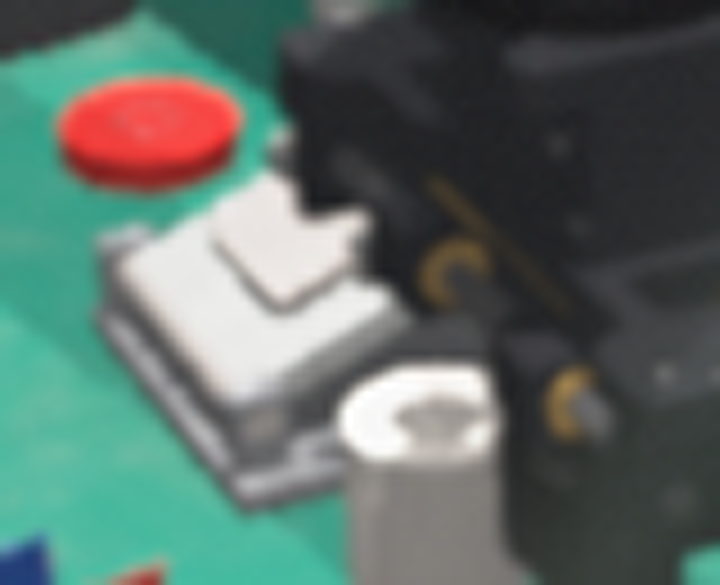

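```bash
cat > fit2.py <<'E'
from fit import *
m1=pickle.load(open("w3.pkl","rb"))
M["w3"]=m1; M["w4"]=pickle.load(open("w4.pkl","rb"))
# wrist model of w1 pose: rebuild from w4's by rigid tool-camera transform
from scipy.spatial.transform import Rotation as Ro
def T_of(p,q): T=np.eye(4);T[:3,:3]=Ro.from_quat(q).as_matrix();T[:3,3]=p;return T
Tt=T_of([.535,.013,.0987],[0.085,0.996,0,0]); cft=np.array(m1["camera_from_world"])@Tt
T1=T_of([.5347,.0099,.269],[0.083,0.997,0,0]); m=dict(m1); m["camera_from_world"]=cft@np.linalg.inv(T1); M["wrist"]=m
W4=lambda u,v:(400+u/4-.38,140+v/4-.38)
W3=lambda u,v:(430+u/3.8-.37,160+v/3.8-.37)
SD=lambda u,v:(250+u/9-.44,180+v/9-.44)
obs[:]=[o for o in obs if o[2] not in [(463.3,213.3),(276.3,217.1),(292.1,198.9)]]
obs+=[("w4","spot",W4(399,422)),("w4","cTL",W4(258,202)),("w4","cTR",W4(517,202)),("w4","cBL",W4(265,527)),("w4","cBR",W4(527,533)),("w4","pTL",W4(163,80)),("w4","pTR",W4(576,82)),("w4","bTL",W4(57,45)),("w4","bTR",W4(588,47)),
("w3","cTL",W3(338,268)),("w3","cTR",W3(677,268)),("w3","pTL",W3(205,100)),("w3","pTR",W3(735,103)),("w3","spot",W3(522,562)),("w3","bTL",W3(52,48)),("w3","bTR",W3(728,55)),
("side","cTL",SD(285,308)),("side","cTR",SD(210,228)),("side","pTL",SD(235,403)),("side","pTR",SD(125,265))]
cams_=["scene","side","wrist"]
def res2(v):
    b=v[10:].reshape(3,3); d=model(v[:10]); o=[]
    for c,n,px in obs:
        k={"scene":0,"side":1}.get(c,2); o+=list(pj(M[c],d[n]+b[k])-px)
    return np.concatenate([o,[(v[4]-.010)/.004,(v[6]-v[4]+.003)/.001],v[10:]/.0015])
s=least_squares(res2,np.concatenate([v0,np.zeros(9)]),loss="soft_l1"); v=s.x
print(np.round(v[:10],4),"tilt",np.degrees(v[3]),"yaw",np.degrees(v[2])); print(np.round(v[10:].reshape(3,3)*1000,1))
for (c,n,px),e in zip(obs,res2(v)[:2*len(obs)].reshape(-1,2)): print(c,n,np.round(e,1),end="; ")
print("\nspot",np.round(model(v[:10])["spot"],4)); C=np.linalg.pinv(s.jac.T@s.jac); print("sd deg",np.degrees(np.sqrt(np.diag(C)[[2,3]])))
np.save("v.npy",v)
E
python3 fit2.py
```

```text
[ 0.6034  0.1508 -0.1746  0.3895  0.0154  0.0233  0.0094 -0.0039  0.1108
  0.045 ] tilt 22.31918944058912 yaw -10.006657861127852
[[ 0.2  1.8 -1.5]
 [ 1.2 -0.8 -0.3]
 [-1.9 -0.5 -1.8]]
wrist spot [-1.2 -0.6]; wrist cTL [-1.  -0.8]; wrist cBL [-0.4  0.3]; wrist cTR [ 0.5 -0.5]; wrist pTL [-0.2 -1.1]; wrist pTR [-1.3 -0.5]; wrist pBL [ 0.5 -0.4]; wrist pBR [0.  0.1]; scene spot [ 0.6 -0.1]; scene cTL [ 0.5 -0.2]; scene cTR [ 0.3 -0.7]; scene pTR [ 0.3 -0. ]; scene pBR [-0.7 -0.4]; wrist bTL [-0.4 -0.8]; wrist bTR [-0.1 -0.5]; w4 spot [-0.7  0.5]; w4 cTL [-0.2  0.2]; w4 cTR [0.8 0.4]; w4 cBL [0.3 2.3]; w4 cBR [1.8 1. ]; w4 pTL [0.4 0.3]; w4 pTR [0.1 0.1]; w4 bTL [1. 1.]; w4 bTR [0.8 0.9]; w3 cTL [-1.7 -0.8]; w3 cTR [-0.3 -0.5]; w3 pTL [-0.2  0.5]; w3 pTR [0.7 0.1]; w3 spot [-1.2 -0.9]; w3 bTL [1.8 1.2]; w3 bTR [ 0.4 -0.1]; side cTL [-0.5  0. ]; side cTR [-0.1 -0.1]; side pTL [-0.5 -0.2]; side pTR [-0.5  0.1]; 
spot [0.6072 0.1501 0.0668]
sd deg [0.26523998 0.87062939]
```

drive_tool:
  series:
    - [[10,8,0,0,15],[19,20,0,0,15],[20,30,0,0,15],[20,32,0,0,15],[14,25,0,0,15],[4,10,-10,0,15],[0,0,-20,0,15],[0,0,-25,0,15],[0,0,-14,0,15],[0,0,0,0,15]]
  force: 15

```text
clock: 10.25
tool_pos: [0.5726, 0.005, 0.1148]
eef_rot: [0.085, 0.996, -0.001, -0.003]
contact_force: [0.6, -0.3, -1.4]
opening: 0.266
```

```bash
python3 - <<'E'
from h import *
st(); im=cams.snapshot("wrist"); cv2.imwrite("pics/w8.png",im); st()
cv2.imwrite("pics/w8c.png",cv2.resize(im[100:350,200:450],None,fx=2.4,fy=2.4))
E
```

```text
t 10.25 pos [0.5726 0.005  0.1148] rot [ 0.085  0.996 -0.001 -0.003] F [ 0.58 -0.35 -1.4 ] M [ 0.06  -0.037  0.04 ] op 0.266
t 10.3 pos [0.5738 0.0054 0.1163] rot [ 0.085  0.996 -0.001 -0.002] F [-0.18  0.04 -0.62] M [ 0.095 -0.085  0.005] op 0.263
```

View pics/w8.png

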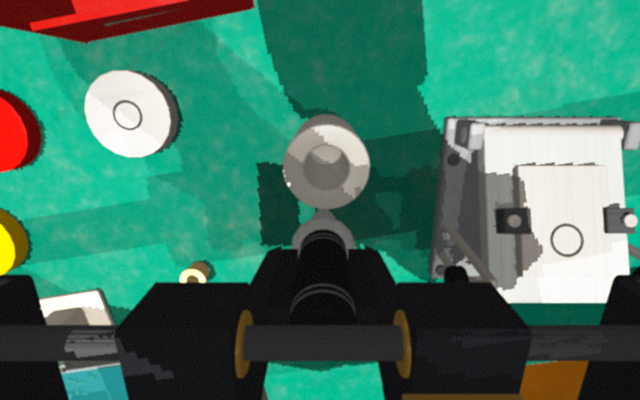

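drive_tool:
  series:
    - [[-4,0.7,0,0,15],[-4,0.7,0,0,15],[-4,0.7,0,0,15],[-4,0.7,0,0,15],[-4,0.7,0,0,15],[-4,0.7,0,0,15],[0,0,0,0,15],[0,0,0,0,15]]
  force: 10

```text
clock: 11.1
tool_pos: [0.5508, 0.0105, 0.1178]
eef_rot: [0.085, 0.996, 0.0, -0.0]
contact_force: [2.7, 0.3, 0.6]
opening: 0.269
```

```bash
python3 - <<'E'
from h import *
st()
for c in ["wrist","side","scene"]:
    im=cams.snapshot(c); cv2.imwrite(f"pics/{c}9.png",im); st()
    if c=="side": cv2.imwrite("pics/side9c.png",cv2.resize(im[160:270,260:350],None,fx=5.4,fy=5.4,interpolation=cv2.INTER_CUBIC))
    if c=="scene": cv2.imwrite("pics/scene9c.png",cv2.resize(im[130:250,280:400],None,fx=5,fy=5,interpolation=cv2.INTER_CUBIC))
E
```

```text
t 11.1 pos [0.5508 0.0105 0.1178] rot [ 0.085  0.996  0.    -0.   ] F [2.68 0.29 0.57] M [ 0.042 -0.522  0.039] op 0.269
t 11.15 pos [0.5509 0.0104 0.1177] rot [ 0.085  0.996  0.    -0.   ] F [ 1.84 -0.19  0.89] M [ 0.102 -0.604  0.016] op 0.27
t 11.2 pos [0.5509 0.0104 0.1176] rot [ 0.085  0.996  0.    -0.   ] F [ 1.21 -0.66  0.37] M [ 0.069 -0.575  0.005] op 0.267
t 11.25 pos [0.5509 0.0104 0.1176] rot [ 0.085  0.996  0.    -0.   ] F [1.89 0.2  1.05] M [ 0.077 -0.536 -0.057] op 0.269
```

View pics/wrist9.png

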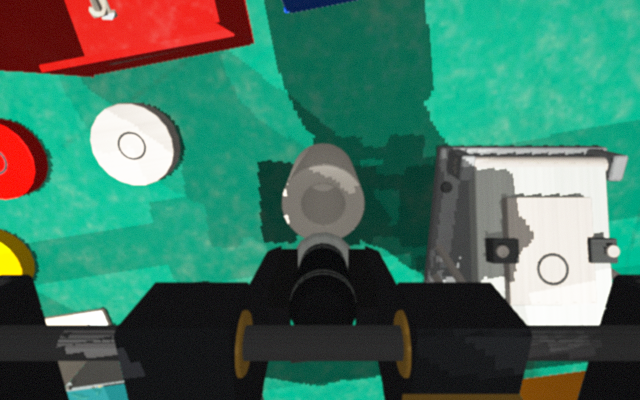

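View pics/side9c.png

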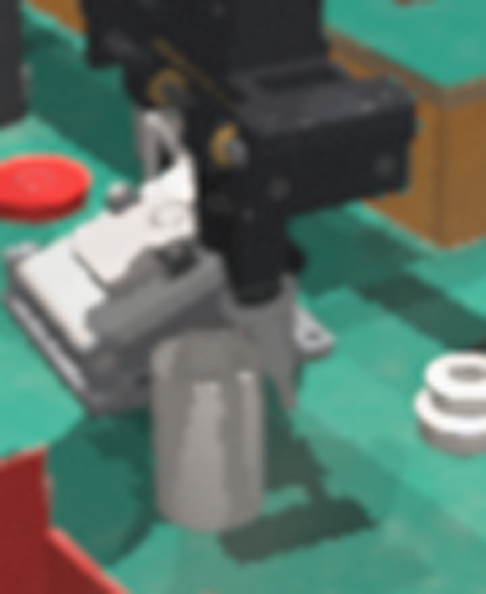

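View pics/scene9c.png

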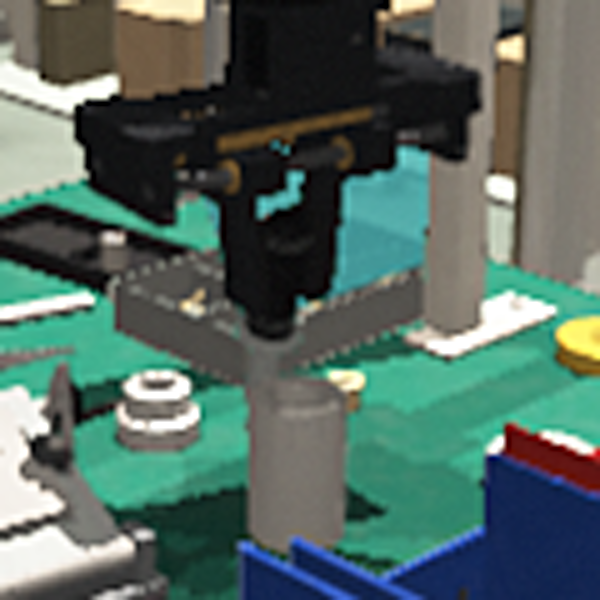

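drive_tool:
  series:
    - [[-4,0.7,0,0,15],[-4,0.7,0,0,15],[-1,0.2,0,0,15],[0,0,0,0,15],[0,0,0,0,15]]
  force: 10

```text
clock: 11.75
tool_pos: [0.5413, 0.0117, 0.1176]
eef_rot: [0.085, 0.996, -0.0, -0.001]
contact_force: [1.2, 0.5, -1.8]
opening: 0.269
```

drive_tool:
  series:
    - [[0,0,0,0,15],[0,0,0,0,15],[5,-0.9,0,0,15],[15,-2.6,0,0,15],[15,-2.6,5,0,15],[5,-0.9,20,0,15],[0,0,25,0,15],[0,0,10,0,15],[0,0,0,0,15]]
  force: 30

```text
clock: 12.65
tool_pos: [0.5828, 0.005, 0.1788]
eef_rot: [0.085, 0.996, 0.0, 0.001]
contact_force: [0.8, 0.1, -1.7]
opening: 0.26
```

```bash
python3 - <<'E'
from h import *
import pickle
st()
for c in ["side","scene","wrist"]:
    im=cams.snapshot(c); cv2.imwrite(f"pics/{c}10.png",im); s=st()
    pickle.dump((cams.camera_model(c),s["tool_pos"]),open(f"{c}10.pkl","wb"))
    if c=="side": cv2.imwrite("pics/side10c.png",cv2.resize(im[130:250,280:370],None,fx=5,fy=5,interpolation=cv2.INTER_CUBIC))
    if c=="scene": cv2.imwrite("pics/scene10c.png",cv2.resize(im[110:230,270:390],None,fx=5,fy=5,interpolation=cv2.INTER_CUBIC))
    if c=="wrist": cv2.imwrite("pics/wrist10c.png",cv2.resize(im[130:330,220:420],None,fx=3,fy=3,interpolation=cv2.INTER_CUBIC))
E
```

```text
t 12.65 pos [0.5828 0.005  0.1788] rot [0.085 0.996 0.    0.001] F [ 0.77  0.13 -1.68] M [ 0.012 -0.033  0.015] op 0.26
t 12.7 pos [0.582  0.0047 0.1777] rot [ 0.085  0.996 -0.     0.   ] F [-0.23 -0.42 -1.57] M [ 0.108 -0.025  0.014] op 0.261
t 12.75 pos [0.5814 0.0045 0.177 ] rot [ 0.085  0.996 -0.    -0.001] F [ 0.05  0.36 -1.76] M [ 0.057 -0.052 -0.022] op 0.263
t 12.8 pos [0.5812 0.0045 0.1767] rot [ 0.085  0.996 -0.    -0.001] F [ 0.22 -0.49 -2.6 ] M [0.13  0.027 0.035] op 0.263
```

View pics/side10c.png

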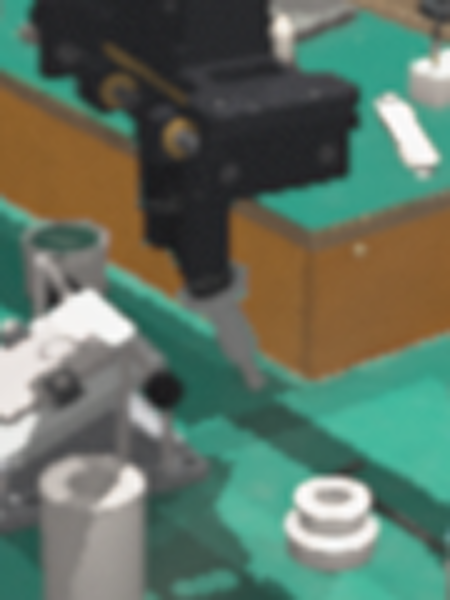

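View pics/scene10c.png

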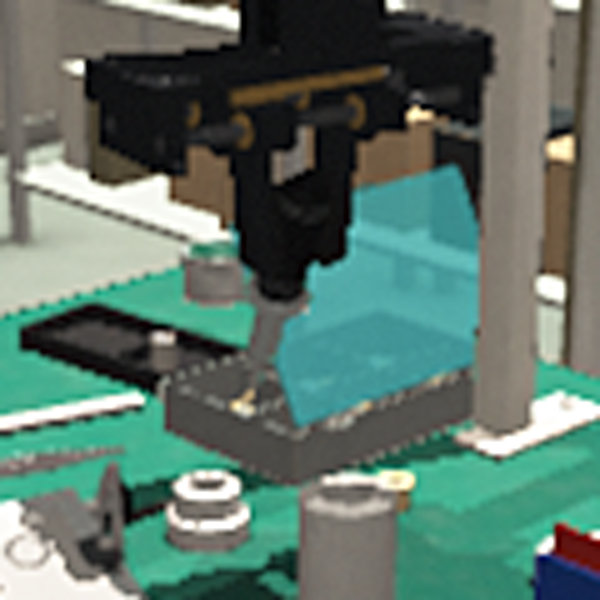

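View pics/wrist10c.png

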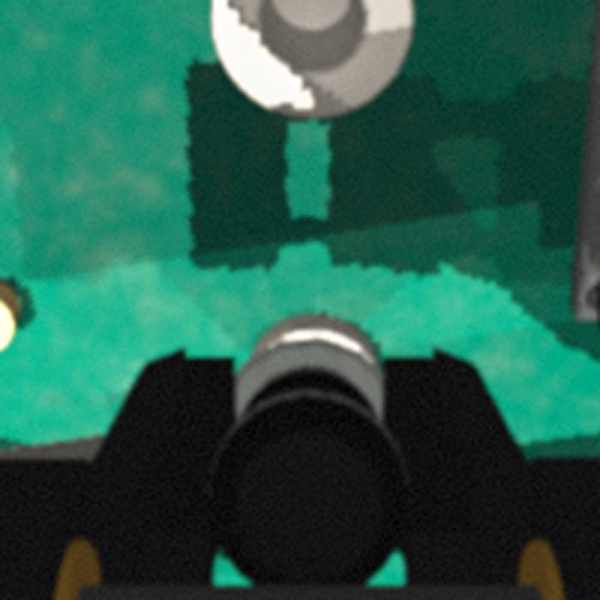

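```bash
cat > ov.py <<'E'
from h import *
import pickle,sys
ux=np.array([np.cos(-.1746),np.sin(-.1746),0]); uy=np.array([-ux[1],ux[0],0]); uz=np.array([0,0,1.])
def pjm(m,p):
    T=np.array(m["camera_from_world"]); q=T[:3,:3]@p+T[:3,3]; return np.array([m["fx"]*q[0]/q[2]+m["cx"],m["fy"]*q[1]/q[2]+m["cy"]])
def overlay(img,m,tcp,phi,crop,f,col,out,dx=0,zg=.0417,comp=0,b=np.zeros(3)):
    ax=-np.sin(phi)*ux+np.cos(phi)*uz; e1=np.cos(phi)*ux+np.sin(phi)*uz
    g=np.array(tcp)+[0,0,.0187]+dx*ux+b
    for z,rad in [(.07,.012),(.006,.017),(0,.017),(-.04,.008),(-.056+comp,.004)]:
        c=g+ax*(z-zg)
        P=[(pjm(m,c+rad*(np.cos(a)*e1+np.sin(a)*uy))-crop[:2]+.4)*f for a in np.linspace(0,2*np.pi,40)]
        cv2.polylines(out,[np.int32(P)],True,col,1)
    return pjm(m,g+ax*(-.06+comp-zg))
if __name__=="__main__":
    for c,crop,f in [("side",(280,130,370,250),5),("wrist",(220,130,420,330),3)]:
        m,t=pickle.load(open(f"{c}10.pkl","rb")); im=cv2.imread(f"pics/{c}10.png")
        o=cv2.resize(im[crop[1]:crop[3],crop[0]:crop[2]],None,fx=f,fy=f,interpolation=cv2.INTER_CUBIC)
        for p,col in [(19,(255,0,0)),(23,(0,0,255)),(27,(0,255,255))]: print(c,p,overlay(im,m,t,np.radians(p),crop,f,col,o))
        cv2.imwrite(f"pics/{c}10o.png",o)
E
python3 ov.py
```

```text
side 19 [328.33680436 209.75348513]
side 23 [330.8053095  208.22024086]
side 27 [333.19902502 206.53995504]
wrist 19 [324.1149545  254.45175794]
wrist 23 [324.08395967 264.44624713]
wrist 27 [324.0563205  274.56112601]
```

View pics/side10o.png

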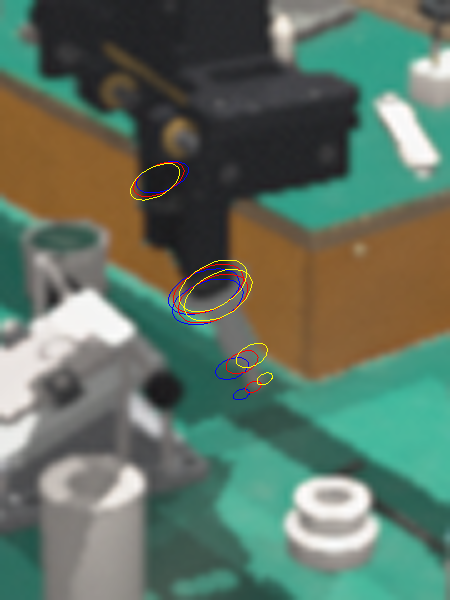

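View pics/wrist10o.png

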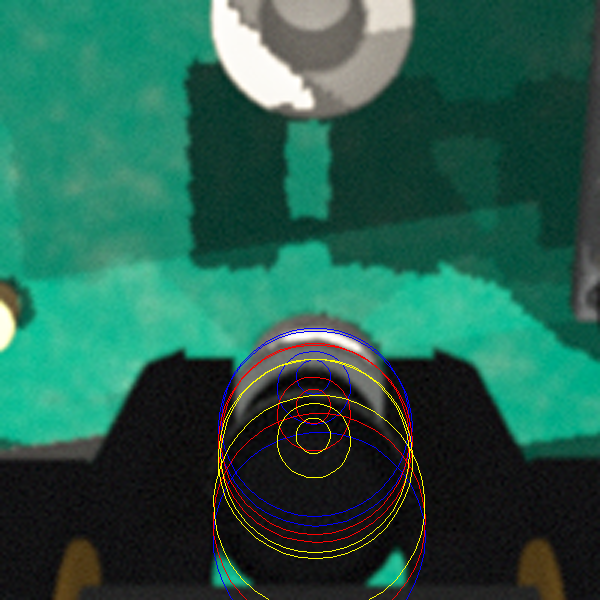

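drive_tool:
  series:
    - [[0,6,8,0,15],[-3,15,6,0,15],[-3,25,0,0,15],[-4,28,0,0,15],[-4,28,0,0,15],[-4,25,0,0,15],[-3,17,-6,0,15],[-1,10,-10,0,15],[0,0,-10,0,15],[0,0,0,0,15]]
  force: 30

```text
clock: 13.8
tool_pos: [0.559, 0.1576, 0.1639]
eef_rot: [0.085, 0.996, -0.001, -0.001]
contact_force: [0.4, -0.9, -1.8]
opening: 0.266
```

```bash
python3 - <<'E'
from h import *
import pickle
st()
for c in ["scene","wrist","side"]:
    im=cams.snapshot(c); s=st(); cv2.imwrite(f"pics/{c}11.png",im)
    pickle.dump((cams.camera_model(c),s["tool_pos"]),open(f"{c}11.pkl","wb"))
    print(c,[(n,np.round(d["at"],1).tolist(),round(d["confidence"],2)) for n in ["probe_tip","test_spot"] for d in cams.mark_of(c,n)[:2]])
    if c=="side": cv2.imwrite("pics/side11c.png",cv2.resize(im[130:250,240:360],None,fx=5,fy=5,interpolation=cv2.INTER_CUBIC))
    if c=="scene": cv2.imwrite("pics/scene11c.png",cv2.resize(im[140:260,220:340],None,fx=5,fy=5,interpolation=cv2.INTER_CUBIC))
    if c=="wrist": cv2.imwrite("pics/wrist11c.png",cv2.resize(im[130:330,220:420],None,fx=3,fy=3,interpolation=cv2.INTER_CUBIC))
E
```

```text
t 13.8 pos [0.559  0.1576 0.1639] rot [ 0.085  0.996 -0.001 -0.001] F [ 0.42 -0.89 -1.79] M [ 0.051 -0.032  0.042] op 0.266
t 13.85 pos [0.5595 0.1572 0.1646] rot [ 0.086  0.996 -0.001 -0.001] F [ 0.12 -1.24 -1.1 ] M [ 0.034 -0.075 -0.003] op 0.263
scene [('test_spot', [278.6, 218.5], 0.65), ('test_spot', [313.1, 214.5], 0.51)]
t 14.0 pos [0.5605 0.1576 0.1658] rot [ 0.086  0.996 -0.     0.   ] F [ 0.87  0.49 -0.35] M [ 0.076 -0.065 -0.033] op 0.26
wrist [('test_spot', [323.8, 255.9], 0.64)]
t 14.15 pos [0.5604 0.1582 0.1661] rot [0.086 0.996 0.    0.   ] F [-0.3   0.09 -1.29] M [ 0.065 -0.085  0.018] op 0.265
side [('test_spot', [289.6, 202.0], 0.9)]
```

View pics/side11c.png

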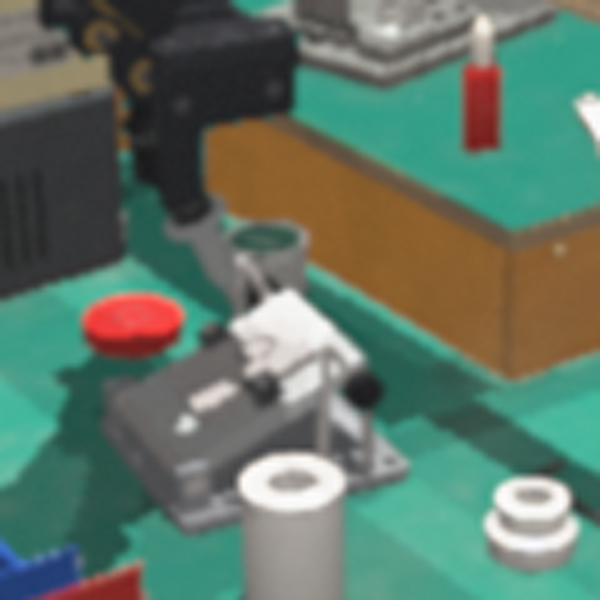

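View pics/scene11c.png

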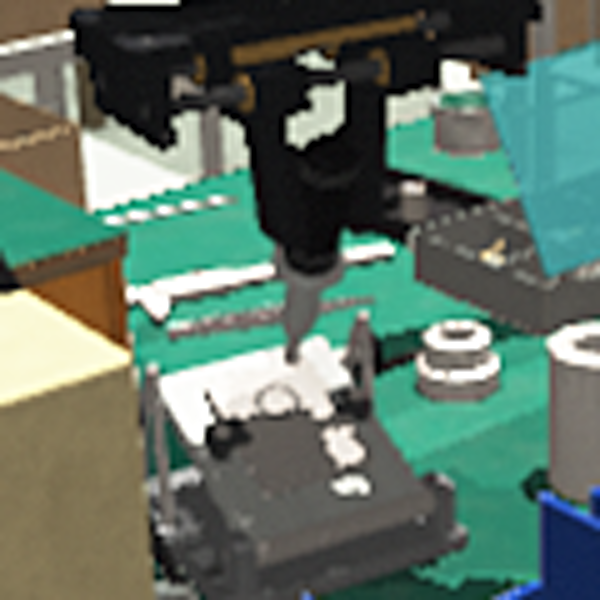

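View pics/wrist11c.png

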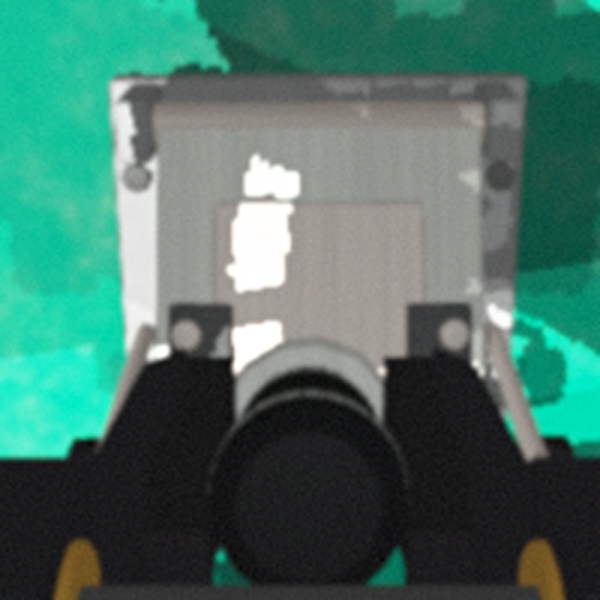

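```bash
python3 - <<'E'
from ov import *
for c,crop,f in [("side",(260,150,330,220),8.5),("scene",(250,170,310,240),8.5)]:
    m,t=pickle.load(open(f"{c}11.pkl","rb")); im=cv2.imread(f"pics/{c}11.png")
    o=cv2.resize(im[crop[1]:crop[3],crop[0]:crop[2]],None,fx=f,fy=f,interpolation=cv2.INTER_CUBIC); o2=o.copy()
    for p,col in [(20,(255,0,0)),(23,(0,0,255)),(26,(0,255,255))]: print(c,t,p,overlay(im,m,t,np.radians(p),crop,f,col,o))
    S=np.array([.6072,.1501,.0668]); th=np.radians(22.3)
    e1=np.cos(th)*ux+np.sin(th)*uz
    for a in [.008]:
        P=[(pjm(m,S+a*(np.cos(k)*e1+np.sin(k)*uy))-crop[:2]+.4)*f for k in np.linspace(0,6.28,40)]; cv2.polylines(o,[np.int32(P)],True,(0,255,0),1)
    print("spot",pjm(m,S))
    cv2.imwrite(f"pics/{c}11o.png",np.hstack([o2[:600],o[:600]])[:, :] if c=="scene" else o)
    cv2.imwrite(f"pics/{c}11p.png",o2)
E
```

```text
side [0.56040119 0.15823742 0.16605152] 20 [286.30002116 193.20533773]
side [0.56040119 0.15823742 0.16605152] 23 [288.01579619 192.16251124]
side [0.56040119 0.15823742 0.16605152] 26 [289.68741417 191.04200406]
spot [290.97432091 199.78319698]
scene [0.55954738 0.15719142 0.16456851] 20 [278.8065177  212.72076409]
scene [0.55954738 0.15719142 0.16456851] 23 [277.79821085 211.18725564]
scene [0.55954738 0.15719142 0.16456851] 26 [276.81218822 209.57981882]
spot [276.16694166 218.89341108]
```

View pics/side11o.png

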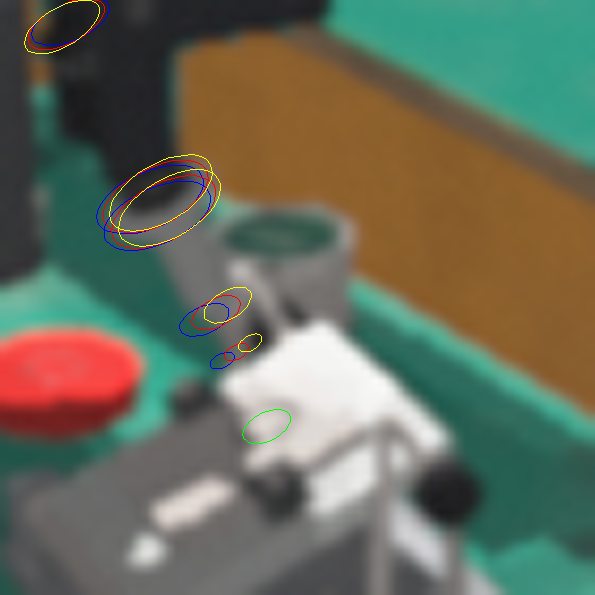

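View pics/side11p.png

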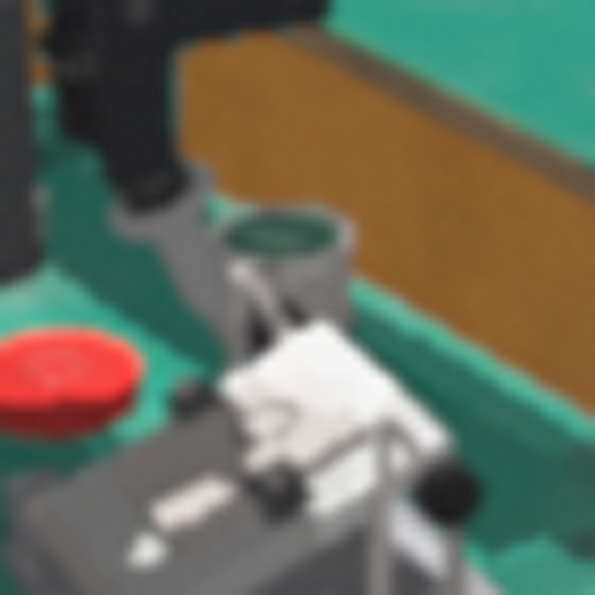

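View pics/scene11o.png

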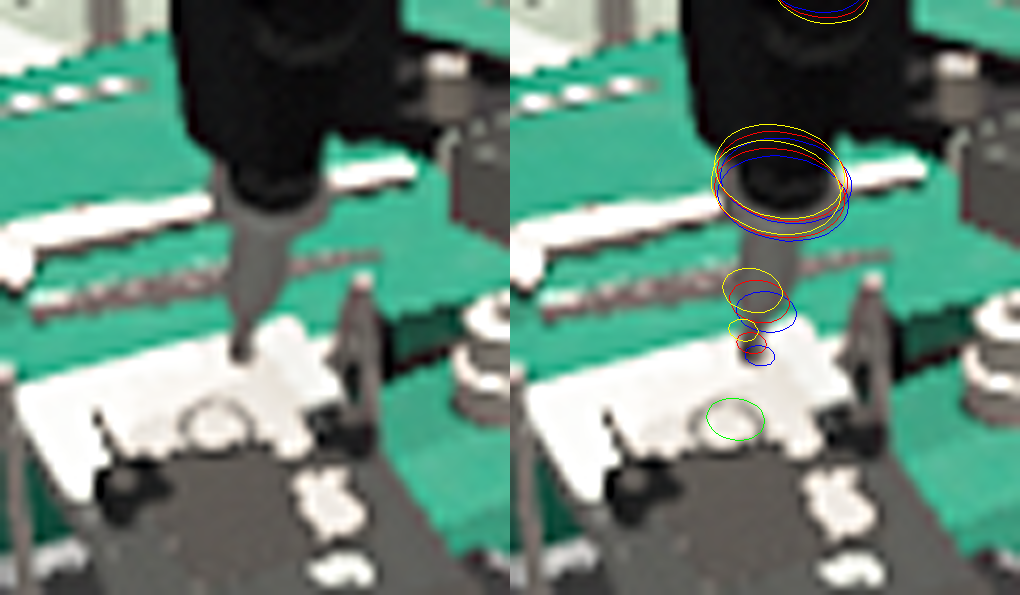

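```bash
python3 - <<'E'
from ov import *
S=np.array([.6072,.1501,.0668]);J=[];d=[]
for c,dp in [("scene",(-1.2,-.3)),("side",(.2,-1.2))]:
    m,t=pickle.load(open(f"{c}11.pkl","rb"))
    J.append(np.array([(pjm(m,S+e)-pjm(m,S))*1000 for e in np.eye(3)*.001]).T); d+=list(dp)
J=np.vstack(J); x=np.linalg.lstsq(J,np.array(d),rcond=None)[0]; print("ring minus tip rel. to model, mm",x*1000, J@x)
m,t=pickle.load(open("wrist11.pkl","rb"))
print(t,"ring model wrist",pjm(m,S))
v=np.load("v.npy")
from fit import model
D=model(v[:10])
for k in ["cTL","cTR","pTL","pTR"]: print(k,(pjm(m,D[k])-[220,130]+.4)*3)
g=np.array(t)+[0,0,.0187]; ph=np.radians(23)
for z in (.07,0): print(z,(pjm(m,g+(z-.0417)*(-np.sin(ph)*ux+np.cos(ph)*uz))-[220,130]+.4)*3)
E
```

```text
ring minus tip rel. to model, mm [1.90789596 2.29692312 1.36481539] [-1.30625662 -0.49161813  0.10554816 -0.97009169]
[0.56046008 0.15763941 0.16581012] ring model wrist [324.8303322  257.77859846]
cTL [210.66783896 207.29700103]
cTR [421.16564322 207.58824196]
pTL [151.43156663 109.59144282]
pTR [480.25468504 110.05849509]
0.07 [318.85751125 521.64854074]
0 [315.04196167 437.83442218]
```

drive_tool:
  series:
    - [[2,1,-5,0,15],[2.5,0,-6,0,15],[2,0,-5,0,15],[0,0,0,0,15],[0,0,0,0,15],[0,0,0,0,15]]
  force: 30

```text
clock: 14.85
tool_pos: [0.5665, 0.1599, 0.1498]
eef_rot: [0.085, 0.996, 0.0, 0.0]
contact_force: [0.0, -0.3, -0.4]
opening: 0.263
```

```bash
python3 - <<'E'
from ov import *
S=np.array([.6091,.1524,.0682]); th=np.radians(22.3); e1=np.cos(th)*ux+np.sin(th)*uz
st()
for c,crop,f in [("side",(260,150,330,220),8.5),("scene",(250,175,310,235),8.5)]:
    im=cams.snapshot(c); s=st(); t=s["tool_pos"]; m=cams.camera_model(c); cv2.imwrite(f"pics/{c}12.png",im); pickle.dump((m,t),open(f"{c}12.pkl","wb"))
    o=cv2.resize(im[crop[1]:crop[3],crop[0]:crop[2]],None,fx=f,fy=f,interpolation=cv2.INTER_CUBIC); o2=o.copy()
    overlay(im,m,t,np.radians(23),crop,f,(0,0,255),o)
    P=[(pjm(m,S+.008*(np.cos(k)*e1+np.sin(k)*uy))-crop[:2]+.4)*f for k in np.linspace(0,6.28,40)]; cv2.polylines(o,[np.int32(P)],True,(0,255,0),1)
    cv2.imwrite(f"pics/{c}12o.png",cv2.resize(np.hstack([o2,o]),None,fx=.75,fy=.75))
im=cams.snapshot("wrist"); s=st(); cv2.imwrite("pics/wrist12.png",im); pickle.dump((cams.camera_model("wrist"),s["tool_pos"]),open("wrist12.pkl","wb"))
E
```

```text
t 14.85 pos [0.5665 0.1599 0.1498] rot [0.085 0.996 0.    0.   ] F [ 0.02 -0.28 -0.39] M [ 0.08  -0.046 -0.015] op 0.263
t 14.9 pos [0.5666 0.1599 0.1499] rot [0.085 0.996 0.    0.   ] F [-0.21  0.2  -1.9 ] M [ 0.065 -0.026  0.026] op 0.263
t 14.95 pos [0.5666 0.1599 0.1499] rot [0.085 0.996 0.    0.   ] F [ 0.14  0.01 -1.45] M [ 0.044 -0.085  0.046] op 0.266
t 15.0 pos [0.5665 0.1599 0.1499] rot [0.085 0.996 0.    0.   ] F [ 0.89 -0.42 -1.22] M [ 0.107 -0.041 -0.006] op 0.262
```

View pics/side12o.png

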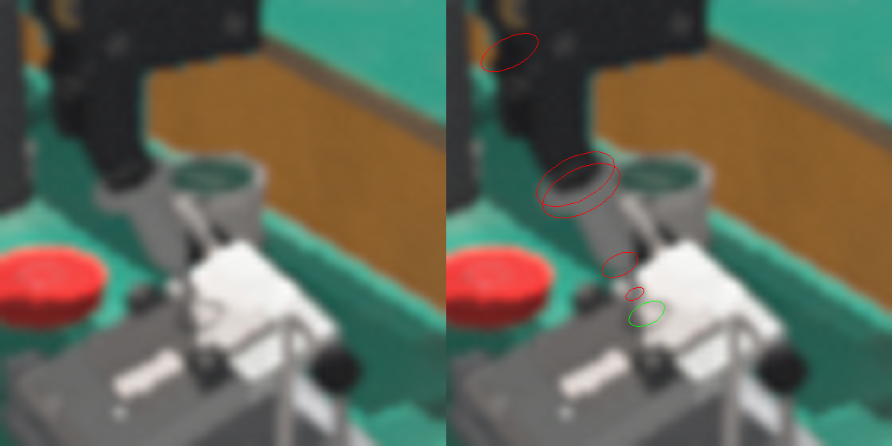

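View pics/scene12o.png

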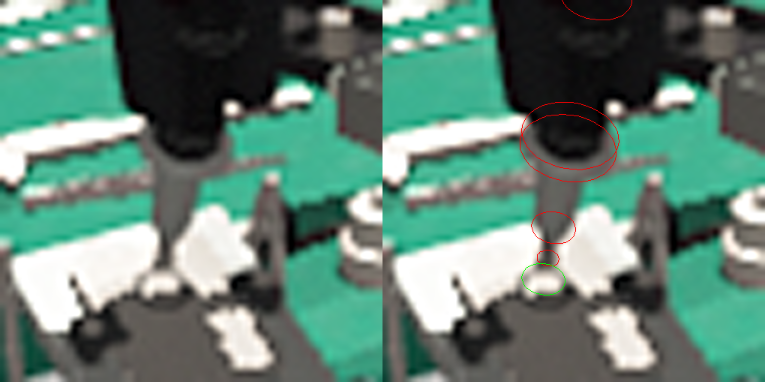

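drive_tool:
  series:
    - [[1.2,-0.2,-3,0,15],[1.2,-0.2,-3,0,15],[0.8,-0.1,-2,0,15],[0.6,-0.1,-1.4,0,15],[0,0,0,0,15],[0,0,0,0,15]]
  force: 30

```text
clock: 15.6
tool_pos: [0.5702, 0.1592, 0.1404]
eef_rot: [0.085, 0.996, -0.0, -0.0]
contact_force: [-0.6, -1.2, -0.6]
opening: 0.262
```

```bash
python3 - <<'E'
from ov import *
S=np.array([.6091,.1524,.0682]); th=np.radians(22.3); e1=np.cos(th)*ux+np.sin(th)*uz
F=[]
for c,crop,f in [("side",(260,150,330,220),8.5),("scene",(250,175,310,235),8.5),("wrist",0,0),("side",0,0),("side",0,0),("side",0,0)]:
    im=cams.snapshot(c); s=sensors.get_state(); F.append(np.r_[s["contact_force"],s["moment"]]); t=s["tool_pos"]; m=cams.camera_model(c)
    if f==0: 
        if c=="wrist": cv2.imwrite("pics/wrist13.png",im)
        continue
    cv2.imwrite(f"pics/{c}13.png",im); pickle.dump((m,t),open(f"{c}13.pkl","wb"))
    o=cv2.resize(im[crop[1]:crop[3],crop[0]:crop[2]],None,fx=f,fy=f,interpolation=cv2.INTER_CUBIC); o2=o.copy()
    overlay(im,m,t,np.radians(23),crop,f,(0,0,255),o)
    P=[(pjm(m,S+.008*(np.cos(k)*e1+np.sin(k)*uy))-crop[:2]+.4)*f for k in np.linspace(0,6.28,40)]; cv2.polylines(o,[np.int32(P)],True,(0,255,0),1)
    cv2.imwrite(f"pics/{c}13o.png",cv2.resize(np.hstack([o2,o]),None,fx=.75,fy=.75))
st(); print(np.round(np.mean(F,0),2),np.round(np.std(F,0)/6**.5,2))
E
```

```text
t 15.9 pos [0.5702 0.1592 0.1404] rot [ 0.085  0.996 -0.    -0.   ] F [-0.51 -0.64 -0.27] M [0.007 0.179 0.026] op 0.265
[-0.53 -0.44  0.08 -0.02  0.12 -0.01] [0.13 0.11 0.18 0.01 0.01 0.01]
```

View pics/scene13o.png

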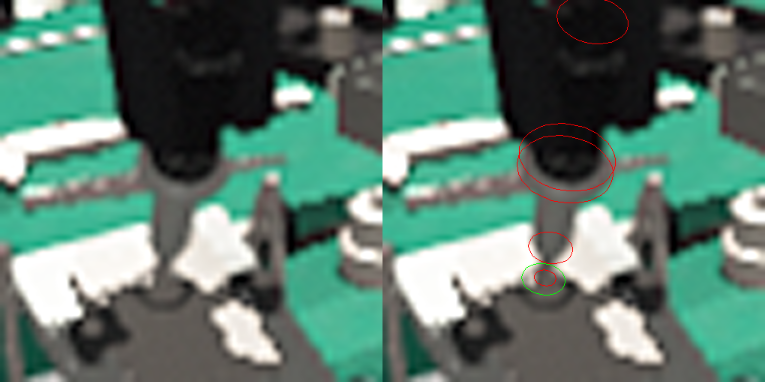

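View pics/side13o.png

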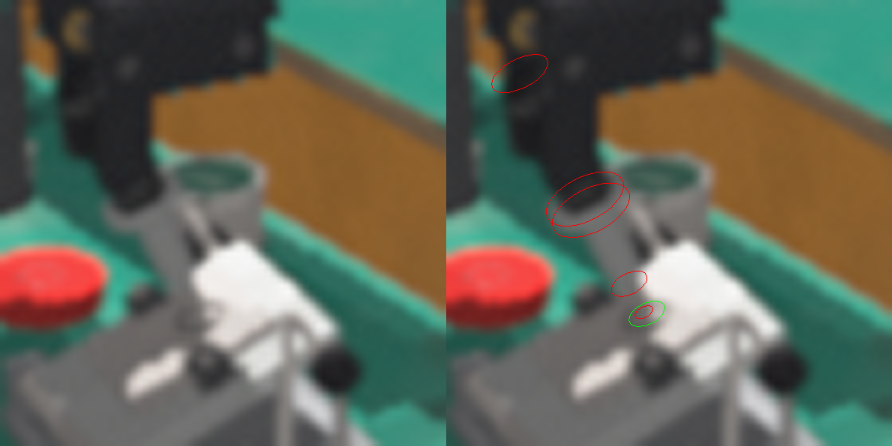

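View pics/wrist13.png

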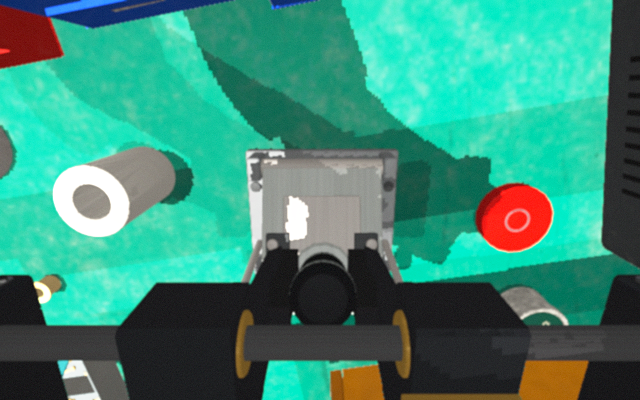

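```bash
python3 - <<'E'
import cv2,numpy as np
a=[]
for n,(x,y) in [("side13",(275,180)),("scene13",(260,200))]:
    im=cv2.imread(f"pics/{n}.png")[y:y+32,x:x+32]; 
    im=cv2.resize(im,None,fx=12,fy=12,interpolation=cv2.INTER_CUBIC); g=np.clip((im.astype(float)/255)**.8*255*1.1,0,255).astype(np.uint8); a.append(g)
im=cv2.imread("pics/side11.png")[180:212,275:307]; 
cv2.imwrite("pics/z13.png",np.hstack(a)); 
im0=cv2.resize(cv2.imread("pics/side4.png")[180:212,275:307],None,fx=12,fy=12,interpolation=cv2.INTER_CUBIC)
im1=cv2.resize(im,None,fx=12,fy=12,interpolation=cv2.INTER_CUBIC); cv2.imwrite("pics/z11.png",np.hstack([im0,im1]))
E
```

```text
(no output)
```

View pics/z13.png

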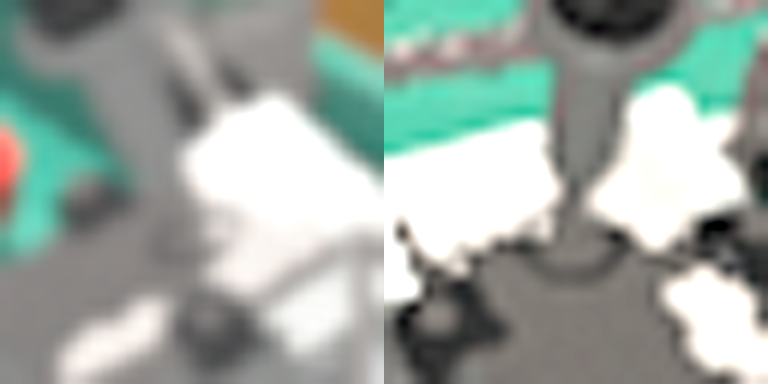

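View pics/z11.png

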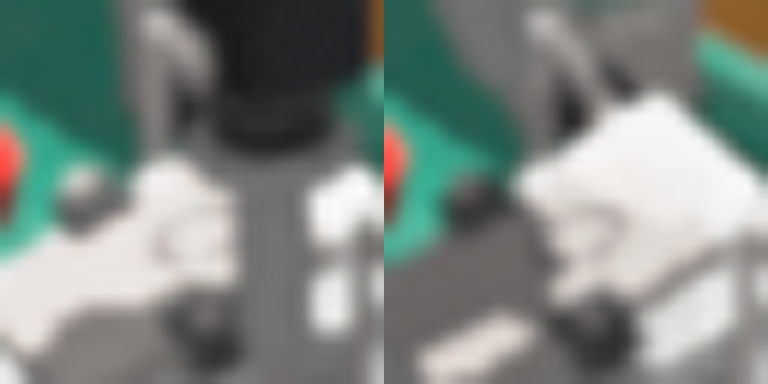

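```bash
cat >> fit2.py <<'E'
M["w11"]=pickle.load(open("wrist11.pkl","rb"))[0]
W11=lambda u,v:(220+u/3-.33,130+v/3-.33)
obs+=[("w11","cTL",W11(217,203)),("w11","cTR",W11(422,203)),("w11","bTL",W11(112,78)),("w11","bTR",W11(525,80))]
# contact: surface height at the spot
def res3(v): return np.r_[res2(v),(model(v[:10])["spot"][2]-.0664)/.0007]
for loss in ["soft_l1","linear"]:
    s=least_squares(res3,v,loss=loss); w=s.x
    print(loss,np.round(w[:10],4),"tilt",np.degrees(w[3]),"yaw",np.degrees(w[2]),"spot",np.round(model(w[:10])["spot"],4)); print(np.round(w[10:].reshape(3,3)*1000,1))
    C=np.linalg.pinv(s.jac.T@s.jac); print("sd",np.degrees(np.sqrt(np.diag(C)[[2,3]])))
E
python3 fit2.py | tail -8
python3 - <<'E'
from ov import *
c="scene";crop=(240,150,310,240);f=6.6
m,t=pickle.load(open("scene13.pkl","rb")); im=cv2.imread("pics/scene13.png")
o=cv2.resize(im[crop[1]:crop[3],crop[0]:crop[2]],None,fx=f,fy=f,interpolation=cv2.INTER_CUBIC)
outs=[o.copy()]
for p in (19,26):
    q=o.copy(); overlay(im,m,t,np.radians(p),crop,f,(0,0,255),q,comp=.001); outs.append(q)
h=np.hstack(outs); cv2.imwrite("pics/scene13q.png",cv2.resize(h,(800,int(h.shape[0]*800/h.shape[1]))))
E
```

```text
[-1.4 -0.1 -3.4]]
sd [0.2370922  0.77999014]
linear [ 0.6035  0.1514 -0.1748  0.3871  0.0151  0.0233  0.0096 -0.0042  0.1108
  0.0452] tilt 22.179380110078785 yaw -10.015106240052068 spot [0.6076 0.1507 0.0665]
[[ 0.1  1.1 -1.3]
 [ 1.2 -0.9 -0.4]
 [-1.3 -0.2 -3.1]]
sd [0.18930366 0.59069155]
```

View pics/scene13q.png

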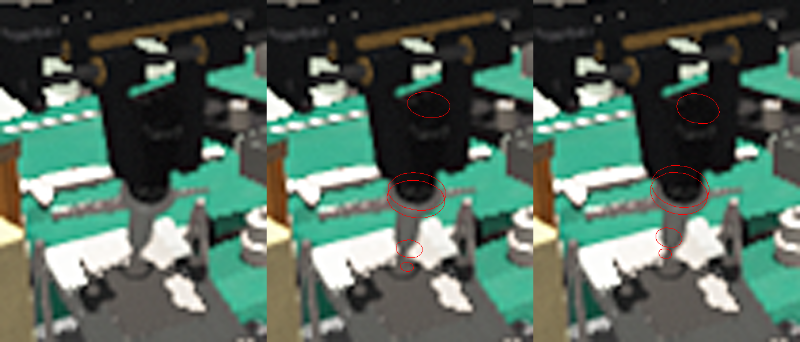

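drive_tool:
  series:
    - [[0.6,-0.1,-1.5,0,15],[0.6,-0.1,-1.5,0,15],[0.6,-0.1,-1.4,0,15],[0,0,0,0,15],[0,0,0,0,15],[0,0,0,0,15]]
  force: 30

```text
clock: 16.5
tool_pos: [0.5721, 0.159, 0.136]
eef_rot: [0.085, 0.996, 0.0, -0.0]
contact_force: [-1.9, -0.4, 3.1]
opening: 0.264
```

```bash
python3 - <<'E'
from ov import *
F=[]
for k in range(10):
    c=["scene","side","wrist"][k%3]; im=cams.snapshot(c); s=sensors.get_state(); F.append(np.r_[s["contact_force"],s["moment"]])
    if k<3: cv2.imwrite(f"pics/{c}14.png",im); pickle.dump((cams.camera_model(c),s["tool_pos"]),open(f"{c}14.pkl","wb"))
st(); print(np.round(np.mean(F,0),2),np.round(np.std(F,0)/10**.5,2))
o=[]
for c,crop in [("side",(262,145,312,215)),("scene",(250,165,300,235))]:
    f=8.4; m,t=pickle.load(open(f"{c}14.pkl","rb")); im=cv2.imread(f"pics/{c}14.png")
    a=cv2.resize(im[crop[1]:crop[3],crop[0]:crop[2]],None,fx=f,fy=f,interpolation=cv2.INTER_CUBIC); o.append(a)
cv2.imwrite("pics/z14.png",np.hstack(o)[:590])
E
```

```text
t 17.0 pos [0.5721 0.1589 0.1359] rot [ 0.085  0.996  0.    -0.   ] F [-1.28  0.62  2.7 ] M [-0.064  0.344 -0.015] op 0.263
[-2.05 -0.3   2.85 -0.07  0.32 -0.02] [0.17 0.17 0.13 0.01 0.01 0.01]
```

View pics/z14.png

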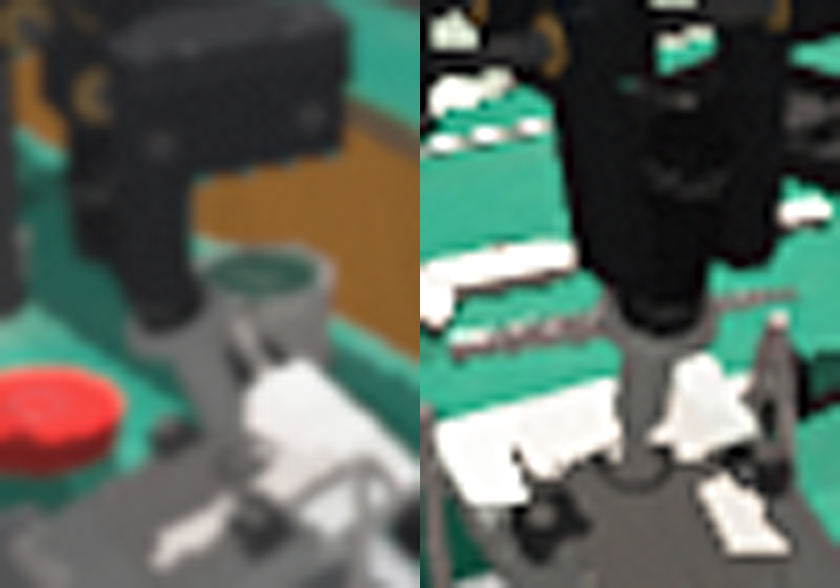

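```bash
cat > prof.py <<'E'
from fit2 import *
print()
for use in ["all","noprior_t"]:
  for d in [18,20,22,24,26,28]:
    def rr(u):
        x=np.insert(u,3,np.radians(d)); o=res3(x)
        if use!="all": o[2*len(obs)]=0
        return o
    s=least_squares(rr,np.delete(w,3),loss="soft_l1"); print(use,d,round(s.cost,2),"t",round(s.x[3],4))
E
python3 prof.py | tail -12
python3 - <<'E'
import sys; sys.argv=['x']
E
```

```text
all 18 35.86 t 0.0186
all 20 27.56 t 0.017
all 22 24.82 t 0.0153
all 24 27.87 t 0.0135
all 26 34.82 t 0.0118
all 28 45.68 t 0.0103
noprior_t 18 34.48 t 0.0187
noprior_t 20 26.53 t 0.0171
noprior_t 22 24.15 t 0.0154
noprior_t 24 27.53 t 0.0136
noprior_t 26 34.72 t 0.0118
noprior_t 28 45.68 t 0.0103
```

```bash
python3 - <<'E'
from h import *
st(); print(r.finish_job()); st()
E
```

```text
t 17.0 pos [0.5721 0.1589 0.1359] rot [ 0.085  0.996  0.    -0.   ] F [-1.28  0.62  2.7 ] M [-0.064  0.344 -0.015] op 0.263
the job is handed in; nothing more can be done
None
the job is handed in; nothing more can be done
```

I finished both checks in order and handed the job in at 17.0 s, with the probe still held on the tilted coupon; the interface gave no verdict.

**What I did**
- **Lift and reference disc:** I lifted the probe straight up out of the pot. I then held it upright on the steel-coloured disc; the red and yellow discs have the same shape but the wrong colours. It stayed there for about 1.2 s, with the tip inside the ring.
- **Tilting the probe:** The arm cannot tilt its tool, so I loosened the grip to 10 N and pushed the nose lightly (about 2 N) against the outside of the fixed pot. That turned the probe to about 23° between the pads, and I then gripped it again at 30 N.
- **Test coupon:** I moved down along the probe's axis onto the coupon's ring and left it pressed there.

**Last checks**

| Check | Result |
|---|---|
| Plunger on the disc | about 6 mm in, from tool height and roughly 4.9 N |
| Plunger on the coupon | about 6 mm in, from roughly 4.7 N |
| Coupon tilt, from the camera pictures | 22.2° ± 0.6° |
| Probe angle, from side and wrist views and the pivot geometry | 22–24° |
| Tip position on the coupon | inside the 8 mm ring, about 2–3 mm off centre |

**What disagreed**
- The direction of the contact force came out at about 28° with roughly ±3° noise, which may include friction. I trusted the camera fit for the coupon's tilt instead.
- The side camera put the tip about 2–3 mm off the ring centre, while the scene camera showed it centred.
- The trained networks' marks for the coupon's ring were a few pixels off, so I used points picked from enlarged pictures.

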